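Touch off the jar carrier, load it and latch the hold-down bar

ROBOT

A 6-joint arm with a two-finger parallel gripper is mounted at the origin on a cart in front of the work surface, level with it; the furniture and walls round the work are solid. World frame = base frame: x ahead of the robot, y to its left, z up, the work surface at z = 0. Lengths are in mm, angles in rad, forces in N, time in s.
With the tool pointing down it reaches from about 400 to 925 mm from the base axis. Payload 12.5 kg.
Tool frame: the origin (TCP) lies where the fingers leave the gripper's body, on its centre line; the fingertips stand 78 mm ahead of it and the grasp point (between the pads) lies 59 mm ahead of it (env.tip_extent is the distance from the TCP to the fingertips, in mm); z points along the fingers, y is the direction in which the jaws open and shut (so a half turn about z gives the same grasp; the last joint's range is limited). The gripper opens to 95 mm and grips with 3 to 60 N. Pads are 20 mm wide; open, the fingers measure 119 mm over their backs; the gripper's body (75 mm by 180 mm) begins 59 mm behind the grasp point.
Start: joints at [1.192, 0.491, 1.559, -0, 1.092, -0.106], TCP at [168.373, 601.904, 292.261] pointing down, gripper open.
Joint ranges: [-3.1, 3.1], [-0.84, 2.19], [0.05, 2.79], [-1.13, 4.28], [0.06, 2.93], [-2.69, 2.69]. Speed limits (rad/s): [2.22, 2.22, 2.79, 3.14, 3.14, 3.14].

INTERFACE

Orientations are given as [roll, pitch, yaw] about the fixed x, y, z axes, in that order (R = Rz(yaw) Ry(pitch) Rx(roll)).
In Python, from cell import env gives the robot as it stands. The module is installed in compiled form; this text tells all that it offers.
- The arm moves only by the tool play_rows, never from a script. Its argument "targets" is a list of rows, each an object with "linear": the shift along the tool's x, y, z in mm, a list of three; "turn": the turn about the tool's z in rad. A call has 1 to 20 rows; each row is the pose to reach, as a shift and turn from the pose commanded when the call began, along the tool's axes at that moment; what a row does not reach only later rows make up. A row lasts 1/8 s, in which the tool goes at most 62.5 mm and 10.7 degrees, less where a joint would pass 70% of its speed; a pose out of reach is approached as far as the arm can. A call with a gripper value outside its range is refused whole. "hand" is the finger opening in mm, from 0 to 95.1, set as the call begins (left out, the last holds). The fingers move at their own pace and stop on an object; the grip force is fixed at half the most. Time passes only in rows, so rows that repeat a pose let the fingers close. It gives the time, the measured TCP pose, the force and the opening at its end, in the units of the state.
- env.state(): the state, without advancing time (a new reading comes with each control period).
- env.read_camera(name): name is "scene" or "side" or "wrist"; returns (picture, depth): 400x640x3 uint8, red, green, blue; 400x640 float32, mm along the optical axis (not along the pixel's ray), 0 where there is no reading.
- env.camera_params(name): a dict with "fx", "fy", "cx", "cy" (pixels), "R" (3x3) and "t" (3): a world point X has camera coordinates R X + t. Camera axes: x right, y down, z forward; pixel columns grow to the right and rows downward; lengths in mm; the calibration is good to about 2 mm. A picture is of the moment at which its call begins: read the wrist's pose just before it. camera_params takes no time and is no camera call; for the wrist camera it gives the pose at the moment of the call.
- env.job_done(): hands the job in, once; it reports no verdict.
The state is a dict: "t": time; "joints": joint angles; "qvel": joint speeds; "tau": joint torques, N m; "eef_pos": TCP position; "tcp_rot": TCP orientation; "ft_force": force on the tool from outside, world axes, zero at the start; "moment": the same for the moment, N m; "opening": opening from 0.0 (shut) to 1.0 (fully open).
Only numpy, scipy, OpenCV 4.12 (cv2) and the standard library are available. Lean on these libraries where they do the work, as an engineer would, in place of code of your own. Each camera call takes 0.05 s, during which the arm holds its last target.

TASK

Get the empty jar carrier located and loaded for the sampling run. First take the touch probe from its stand and touch its ball gently on the carrier's three round datum buttons in turn - on the long front side the one at the bar's pivot end, then the one at the catch end, then the one on the end face - and hang the probe upright in its stand again. Only after touching off, stand every amber sample jar upright in a bay of its own, and then swing the hold-down bar over the lids until it rests in its catch; leave the big beaker and the tape roll where they are.

Things in the scene. Friction and masses are not known exactly. Their poses are not given: they have to be found in the camera images.
- carrier: jar carrier, fixed to the worktop: an aluminium base 116 x 340 x 30 mm (x, y, z) with a white crate of three bays in a row on it, a steel pivot fork near its +y end (150 mm from the centre, 108 mm high) and a steel catch fork near its -y end (130 mm from the centre, 120 mm high), each 28 mm wide in x and 24 mm in y. Origin under its centre; x points to its back (away from the robot, give or take its yaw), y along the row towards the pivot, z up
- pad1 (a point): centre of the face of the datum button on the front (-x) long side of the base, nearer the pivot end. Each datum button is a round steel disc 20 mm across that stands 4 mm out of the side of the base; its centre is 17 mm above the worktop. Axes as the carrier's; this face looks to -x
- pad2 (a point): the same on the front long side at the catch end, 160 mm from pad1; looks to -x of the carrier
- pad3 (a point): the same on the end face of the base at the catch end, near the front corner; looks to -y of the carrier
- bay1 (a point): centre of the floor of bay 1 (next to the pivot); each bay is 72 x 72 mm inside, its floor 30 mm and the tops of its 4 mm walls 57 mm above the worktop, bays 76 mm apart. Axes as the carrier's
- bay2 (a point): centre of the floor of bay 2 (middle); each bay is 72 x 72 mm inside, its floor 30 mm and the tops of its 4 mm walls 57 mm above the worktop, bays 76 mm apart. Axes as the carrier's
- bay3 (a point): centre of the floor of bay 3 (next to the catch); each bay is 72 x 72 mm inside, its floor 30 mm and the tops of its 4 mm walls 57 mm above the worktop, bays 76 mm apart. Axes as the carrier's
- hold_bar (a joint): hold-down bar, steel, 16 mm wide, 10 mm thick: angle in rad about the pivot. 0 = level over the lids of the loaded jars, 5 mm clear of them, with its free end resting in the catch (the stop); it grows as the bar swings up and away from the catch in the carrier's y-z plane: 1.57 upright, 2.0 leaning outwards, away from the bays. The hinge is stiff (about 0.42 N m of friction), so the bar stays where it is left; closing it takes 2 to 6 N at the knob
- bar_pivot (a point): the pivot of the hold-down bar, 94 mm above the worktop; the bar turns about the carrier's x axis here and reaches 294 mm from here to its free end
- bar_knob (a point): middle of the black grip of the bar's handle, 130 mm from the pivot along the bar: a round grip 18 mm thick and 50 mm long that sticks out level to the carrier's -x side; this point is 71 mm from the bar's middle plane. With the bar shut it is 94 mm above the worktop. Its x axis lies along the grip (towards the bar), its -y axis along the bar towards the free end
- stand_fork (a point): probe stand, fixed: foot 100 x 100 x 14 mm, a column at its +x side, and a flat fork of two tines whose top is 130 mm above the worktop. This point is where the middle of the probe's collar rests, in the middle of the slot, level with the top of the tines. Its own x axis points along the slot to the closed end. The slot is 28 mm wide, open to -x, with the column (not higher than the fork) 35 mm to +x of this point; 4 mm lips stand on the tine ends, 30 mm to -x. z up
- probe_grip (a point): touch probe, 0.22 kg: the centre of its square grey grip, 26 x 26 mm across and 56 mm high. The probe hangs stylus down; from its collar down: steel shank 18 mm thick and 44 mm long, rubber boot 15 mm, thin stylus, white ball. Total 179 mm. z points up along the probe, x and y across the flats of the grip
- probe_collar (a point): centre of the underside of the probe's collar (44 mm across, 8 mm thick, just under the grip), 36 mm below probe_grip. Hung up, it lies on stand_fork
- probe_ball (a point): centre of the ball at the end of the stylus, 12 mm across, 105 mm below probe_collar and 141 mm below probe_grip. The stylus is sprung: pushed sideways the ball gives way by about 6 mm per newton for up to 20 mm, then it is rigid; it springs back when free. A touch counts from 0.3 N, about 2 mm of give, at a datum button
- jar_1_mid (a point): squat amber glass sample jar with a black ribbed lid, 60 mm across, 52 mm high, 0.16 kg; may be absent. Point on its axis half-way up (26 mm above its foot); z along it. The lid, its widest part, is the upper 17 mm; grasp it across the lid
- jar_2_mid (a point): squat amber glass sample jar with a black ribbed lid, 60 mm across, 52 mm high, 0.16 kg; may be absent. Point on its axis half-way up (26 mm above its foot); z along it. The lid, its widest part, is the upper 17 mm; grasp it across the lid
- jar_3_mid (a point): squat amber glass sample jar with a black ribbed lid, 60 mm across, 52 mm high, 0.16 kg; may be absent. Point on its axis half-way up (26 mm above its foot); z along it. The lid, its widest part, is the upper 17 mm; grasp it across the lid
- beaker_1000: glass beaker, 116 x 107 x 141 mm, open, at the right behind the work; leave alone. Origin under its centre
- tape_roll: roll of tan tape lying flat, 96 mm across, 25 mm high, right of the carrier; leave alone. Origin under its centre
There are look-alikes about, which are no part of the job. What is shaped like the part that bears jar_1_mid but purple or yellow is not meant.

How it is judged (in metres and radians):
On the way, in this order (a step that is already met when the one before it is completed fails the run):
1. touch 1: the probe's ball presses on datum button pad1 (contact force between probe and carrier above 0.3 N and distance between probe_ball and pad1 below 0.0125 m), for 0.1 s.
2. touch 2: the probe's ball presses on datum button pad2 (contact force between probe and carrier above 0.3 N and distance between probe_ball and pad2 below 0.0125 m), for 0.1 s.
3. touch 3: the probe's ball presses on datum button pad3 (contact force between probe and carrier above 0.3 N and distance between probe_ball and pad3 below 0.0125 m), for 0.1 s.
4. every jar stands in a bay while the bar is still up (x of jar_1_mid in the frame of carrier between -0.02 and 0.02 m and y of jar_1_mid in the frame of carrier between -0.115 and 0.115 m and z of jar_1_mid in the frame of carrier between 0.05 and 0.062 m and angle between each of jar_1_mid, jar_2_mid, jar_3_mid's own z axis and vertical below 0.15 rad and x of jar_2_mid in the frame of carrier between -0.02 and 0.02 m and y of jar_2_mid in the frame of carrier between -0.115 and 0.115 m and z of jar_2_mid in the frame of carrier between 0.05 and 0.062 m and x of jar_3_mid in the frame of carrier between -0.02 and 0.02 m and y of jar_3_mid in the frame of carrier between -0.115 and 0.115 m and z of jar_3_mid in the frame of carrier between 0.05 and 0.062 m and value of joint hold_bar above 1 rad), for 0.2 s.
At the end, for the whole second after the job is handed in: every jar stands on a bay floor (within 20 mm of the row's centre line, middle 50 to 62 mm above the carrier's underside, tilt under 0.15 rad); the bar is within 0.04 rad of shut; the probe's collar lies within 12 mm of stand_fork and 5 mm of its height, tilt under 0.1 rad (x of jar_1_mid in the frame of carrier between -0.02 and 0.02 m and y of jar_1_mid in the frame of carrier between -0.115 and 0.115 m and z of jar_1_mid in the frame of carrier between 0.05 and 0.062 m and angle between each of jar_1_mid, jar_2_mid, jar_3_mid's own z axis and vertical below 0.15 rad and x of jar_2_mid in the frame of carrier between -0.02 and 0.02 m and y of jar_2_mid in the frame of carrier between -0.115 and 0.115 m and z of jar_2_mid in the frame of carrier between 0.05 and 0.062 m and x of jar_3_mid in the frame of carrier between -0.02 and 0.02 m and y of jar_3_mid in the frame of carrier between -0.115 and 0.115 m and z of jar_3_mid in the frame of carrier between 0.05 and 0.062 m and horizontal distance between probe_collar and stand_fork below 0.012 m and z of probe_collar in the frame of stand_fork between -0.005 and 0.005 m and angle between probe_collar's own z axis and vertical below 0.1 rad and value of joint hold_bar below 0.04 rad); the robot touches nothing.
It fails at once if the probe is pressed on the carrier with more than 15 N (contact force between probe and carrier above 15 N).
It fails at once if the beaker or the tape roll is shoved more than 40 mm (distance of any of beaker_1000, tape_roll from where it was at the start of the episode above 0.04 m).
Of jar_1, jar_2, jar_3 only 2 to 3 are there at a start; the rules pass over those that are not, and their reading is None.
At some moment in a run one of jar_1, jar_2, jar_3 may be knocked a few centimetres aside while the robot is not near it.
It also fails if it takes over 200 s, if anything falls off the work surface, if the arm or the gripper's body presses on something with over 40 N, if the wrist force passes 120 N, or if a joint passes its speed limit or range.

## Working session

There is one attempt and no reset: what is moved stays moved. The work goes in short steps, Python scripts to look and compute and a tool call to move; the robot and the scene stay as the last step left them, time stands still between calls to the robot, and variables do not carry over. Pictures are saved under pics/ and viewed, and the job is handed in when it is done.

Besides the shell and the picture viewer there is one more tool, called after ">>>" by a JSON object that holds its "method" and its "body", one argument or row to a line. play_rows: Moves the arm, as the interface text tells. Its arguments: {"type":"object","properties":{"targets":{"type":"array","items":{"type":"object","properties":{"linear":{"type":"array","items":{"type":"number"}},"turn":{"type":"number"}}}},"hand":{"type":"number"}},"required":["targets"]}

```bash
mkdir -p pics; ls
cat > h.py <<'E'
from cell import env
import numpy as np, cv2
from scipy.spatial.transform import Rotation as Ro
def snap(n,tag):
    P=env.camera_params(n); im,d=env.read_camera(n)
    cv2.imwrite(f'pics/{tag}.png',im[:,:,::-1]); np.savez(f'pics/{tag}.npz',im=im,d=d,**{k:np.array(v) for k,v in P.items()})
    return im,d,P
def load(tag):
    z=np.load(f'pics/{tag}.npz'); return z['im'],z['d'],z
def ray(P,u,v,z):
    R=np.array(P['R']);t=np.array(P['t']);c=-R.T@t
    r=R.T@np.array([(u-P['cx'])/P['fx'],(v-P['cy'])/P['fy'],1]); return c+r*(z-c[2])/r[2]
def pts(P,d):
    v,u=np.mgrid[:400,:640]; X=np.stack([(u-P['cx'])/P['fx']*d,(v-P['cy'])/P['fy']*d,d],-1)
    return (X-np.array(P['t']))@np.array(P['R'])
def proj(P,X):
    c=np.array(P['R'])@X+np.array(P['t']); return P['fx']*c[0]/c[2]+P['cx'],P['fy']*c[1]/c[2]+P['cy']
def st():
    s=env.state(); print({k:np.round(np.array(v,float),3).tolist() for k,v in s.items() if k not in('qvel','tau')})
    return s
E
python3 - <<'E'
from h import *
s=st(); print(type(s['tcp_rot']), env.tip_extent)
for n in('scene','side','wrist'):
    im,d,P=snap(n,n+'0'); print(n,P['fx'],np.round(-np.array(P['R']).T@P['t']),np.round(P['R'],2).tolist())
E
```

```text
pics
{'t': 0.0, 'joints': [1.192, 0.492, 1.559, -0.0, 1.092, -0.106], 'eef_pos': [168.309, 601.734, 291.651], 'tcp_rot': [-3.14, -0.0, 2.869], 'ft_force': [-0.443, 0.112, 0.477], 'moment': [-0.043, -0.01, -0.051], 'opening': 1.0}
<class 'numpy.ndarray'> 77.60000000000001
scene 465.2409211829011 [-358.  741. 1412.] [[-0.48, -0.88, 0.01], [-0.68, 0.36, -0.63], [0.55, -0.31, -0.77]]
side 414.7560881242472 [ 472. -818. 1038.] [[1.0, -0.09, 0.0], [-0.06, -0.66, -0.75], [0.07, 0.75, -0.66]]
wrist 280.13052900049445 [103. 620. 384.] [[0.27, 0.96, -0.0], [0.93, -0.26, 0.24], [0.23, -0.07, -0.97]]
```

View pics/scene0.png

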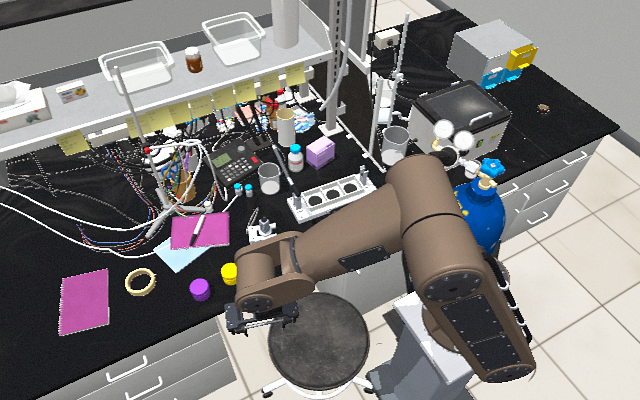

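View pics/side0.png

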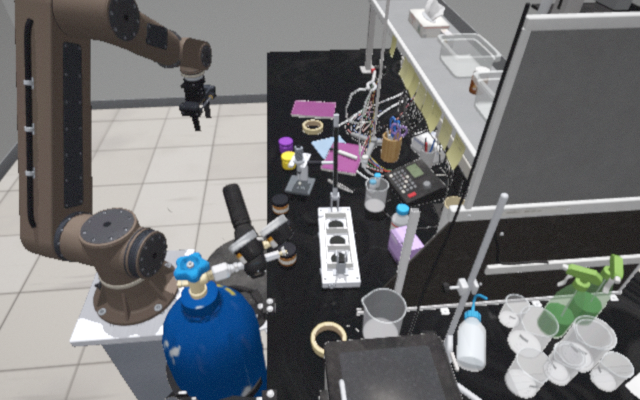

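View pics/wrist0.png

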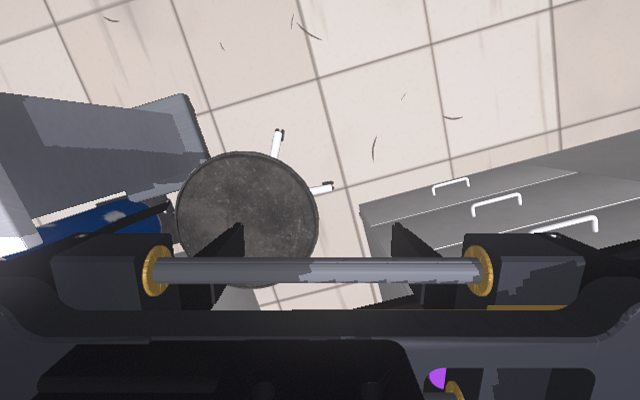

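Run:
```python
from h import *
im,d,P=load('side0')
c=im[100:380,210:480][:,:,::-1]; cv2.imwrite('pics/side0c.png',cv2.resize(c,None,fx=2.1,fy=2.1,interpolation=2))
im,d,P=load('scene0')
c=im[100:320,120:420][:,:,::-1]; cv2.imwrite('pics/scene0c.png',cv2.resize(c,None,fx=2.6,fy=2.6,interpolation=2))
```

```text
(no output)
```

View pics/side0c.png

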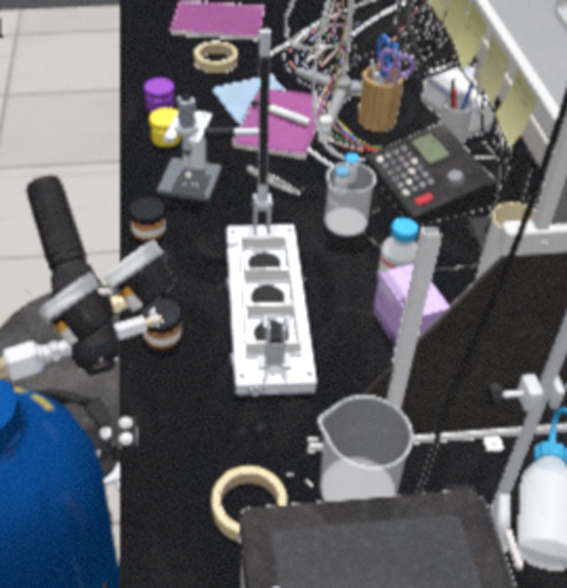

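View pics/scene0c.png

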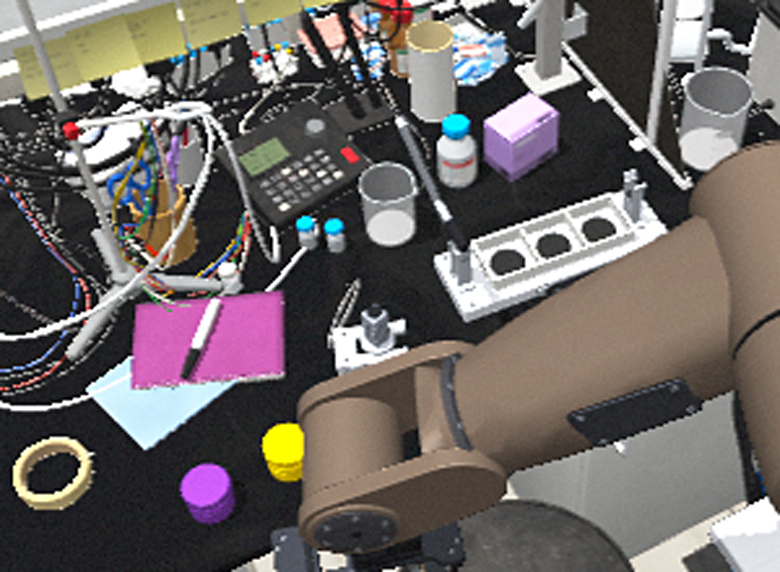

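Run:
```python
from h import *
im,d,P=load('side0'); X=pts(P,d)
def full(u,v): return int(round(210+u/2.1)),int(round(100+v/2.1))
for n,(u,v) in dict(jarA=(148,208),jarB=(163,312),probetop=(186,103),forkL=(178,130),foot=(190,185),knob=(225,132),bartop=(265,35),pivot=(262,200),catch=(274,325),cTL=(232,228),cTR=(293,228),cBL=(238,388),cBR=(314,388),purple=(158,88),yellow=(164,122),tape=(250,485),beaker=(365,430),vial=(350,190),gas=(60,300),gas2=(150,260)).items():
    a,b=full(u,v); print(n,(a,b),X[b,a].round(0))
```

```text
jarA (280, 199) [445. 325.  57.]
jarB (288, 249) [464.  83.  53.]
probetop (299, 149) [524. 435. 195.]
forkL (295, 162) [508. 438. 136.]
foot (300, 188) [523. 428.  19.]
knob (317, 163) [577. 302. 225.]
bartop (336, 117) [641. 338. 374.]
pivot (335, 195) [636. 265. 112.]
catch (340, 255) [629.  58.  36.]
cTL (320, 209) [586. 281.  36.]
cTR (350, 209) [695. 279.  29.]
cBL (323, 285) [564. -41.  17.]
cBR (360, 285) [679. -41.   3.]
purple (285, 142) [ 472. -818. 1038.]
yellow (288, 158) [484. 579.  57.]
tape (329, 331) [ 565. -193.    7.]
beaker (384, 305) [ 720. -164.   69.]
vial (377, 190) [807. 349.  53.]
gas (239, 243) [ 368. -222.  415.]
gas2 (281, 224) [ 455. -179.  419.]
```

```bash
cat >> h.py <<'E'
def go(x,y,z,yaw=None,base=None):
    s=env.state(); p=np.array(s['eef_pos']); r=np.array(s['tcp_rot']); R=Ro.from_euler('xyz',r).as_matrix()
    d=R.T@(np.array([x,y,z],float)-p); 
    turn=0 if yaw is None else -((yaw-r[2]+np.pi)%(2*np.pi)-np.pi)
    print('lin',d.round(1).tolist(),'turn',round(turn,3),'rows',int(np.ceil(max(np.linalg.norm(d)/62.5,abs(turn)/.186))))
E
python3 - <<'E'
from h import *
im,d,P=load('side0'); X=pts(P,d)
for lo in range(150,700,100):
    m=(d>0)&(X[...,2]>lo)&(X[...,2]<lo+100)&(X[...,0]>250)&(X[...,0]<560)&(X[...,1]<400)
    if m.sum(): print(lo,m.sum(),X[m].min(0).round(),X[m].max(0).round())
m=(d>0)&(X[...,2]>150)&(X[...,2]<700)&(X[...,1]<300)&(X[...,1]>-100)&(X[...,0]>250)
print(X[m].min(0).round(),X[m].max(0).round())
go(480,150,500,0)
E
```

```text
150 3964 [ 250. -481.  150.] [560. 314. 250.]
250 1882 [ 250. -271.  250.] [ 464. -134.  350.]
350 2919 [ 250. -265.  350.] [480. -36. 434.]
[ 322. -100.  150.] [1084.  300.  505.]
lin [-421.9, -351.3, -207.9] turn 2.869 rows 16
```

>>> {"method": "play_rows", "body": {
  "targets": [
    {"linear":[0,0,-60],"turn":0.18},
    {"linear":[0,0,-120],"turn":0.36},
    {"linear":[-50,-40,-180],"turn":0.55},
    {"linear":[-422,-351,-208],"turn":2.869},
    {"linear":[-422,-351,-208],"turn":2.869},
    {"linear":[-422,-351,-208],"turn":2.869},
    {"linear":[-422,-351,-208],"turn":2.869},
    {"linear":[-422,-351,-208],"turn":2.869},
    {"linear":[-422,-351,-208],"turn":2.869},
    {"linear":[-422,-351,-208],"turn":2.869},
    {"linear":[-422,-351,-208],"turn":2.869},
    {"linear":[-422,-351,-208],"turn":2.869},
    {"linear":[-422,-351,-208],"turn":2.869},
    {"linear":[-422,-351,-208],"turn":2.869},
    {"linear":[-422,-351,-208],"turn":2.869},
    {"linear":[-422,-351,-208],"turn":2.869},
    {"linear":[-422,-351,-208],"turn":2.869},
    {"linear":[-422,-351,-208],"turn":2.869}
  ]
}}

```text
t: 2.4
eef_pos: [480.2, 150.2, 500.2]
tcp_rot: [-3.142, 0.0, 0.001]
ft_force: [0.3, -0.4, -0.3]
opening: 1.005
```

Run:
```python
from h import *
st()
for n in('scene','side','wrist'): snap(n,n+'1')
```

```text
{'t': 2.4, 'joints': [0.172, 0.16, 1.505, 0.0, 1.477, 1.741], 'eef_pos': [480.155, 150.172, 500.17], 'tcp_rot': [-3.142, 0.0, 0.001], 'ft_force': [0.255, -0.373, -0.338], 'moment': [-0.01, 0.168, 0.03], 'opening': 1.005}
```

View pics/wrist1.png

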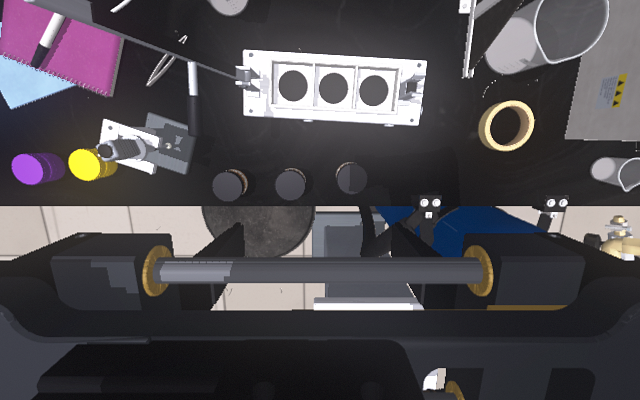

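View pics/scene1.png

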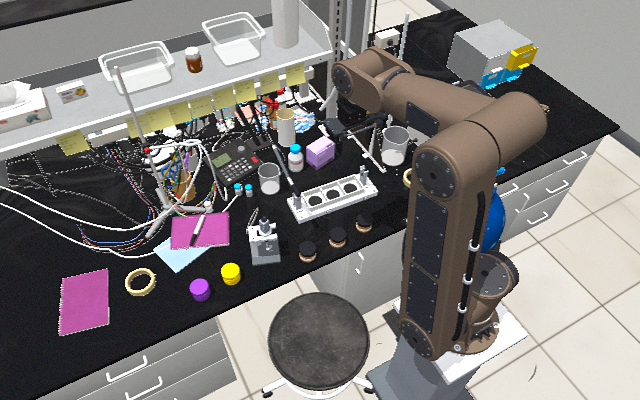

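View pics/side1.png

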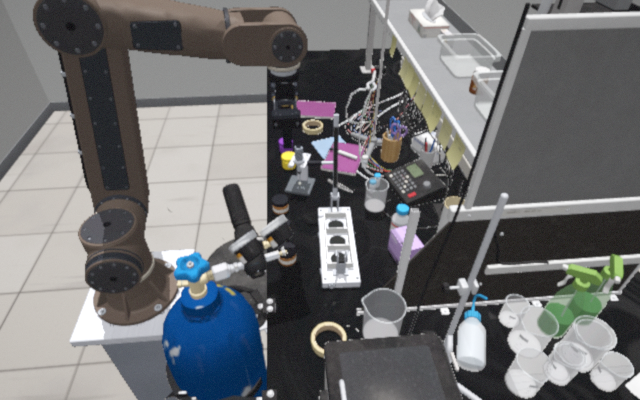

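Run:
```python
from h import *
im,d,P=load('wrist1')
c=im[30:205,80:440][:,:,::-1]; cv2.imwrite('pics/w1c.png',cv2.resize(c,None,fx=2.2,fy=2.2,interpolation=2))
```

```text
(no output)
```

View pics/w1c.png

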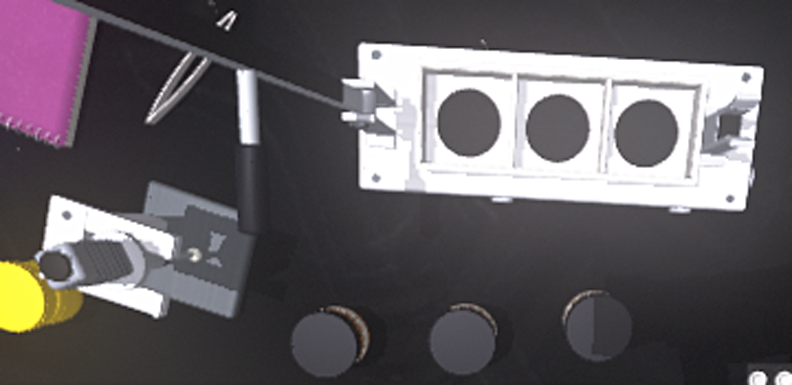

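Run:
```python
from h import *
im,d,P=load('wrist1'); X=pts(P,d)
f=lambda u,v:(80+u/2.2,30+v/2.2)
# carrier white top
hsv=cv2.cvtColor(im,cv2.COLOR_RGB2HSV)
m=((X[...,2]>22)&(X[...,2]<38)&(d>0)&(X[...,0]>520)&(X[...,1]<330)&(X[...,1]>-90)&(X[...,0]<760)).astype(np.uint8)
n,l,s,c=cv2.connectedComponentsWithStats(m); i=1+s[1:,4].argmax(); q=X[l==i]; print(s[i],q.mean(0),np.median(q[:,2]))
rc=cv2.minAreaRect(q[:,:2].astype(np.float32)); print('rect',rc)
for n_,(u,v,z) in dict(cTL=(359,43,30),cTR=(766,67,30),cBR=(746,211,30),cBL=(359,190,30),b1=(469,123,30),b2=(558,128,30),b3=(647,133,30),p1=(503,200,22),p2=(680,210,22),p3=(752,180,20),knobtip=(247,232,225),knobin=(247,142,225)).items():
    a,b=f(u,v); print(n_,ray(P,a,b,z).round(1),X[int(b),int(a)].round(1))
# jars lids
m=((X[...,2]>46)&(X[...,2]<60)&(d>0)&(X[...,0]>380)&(X[...,0]<540)&(X[...,1]<360)&(X[...,1]>-20)).astype(np.uint8)
n,l,s,c=cv2.connectedComponentsWithStats(m)
for i in range(1,n):
    if s[i,4]>100:
        (u,v),r=cv2.minEnclosingCircle(np.argwhere(l==i)[:,::-1].astype(np.float32)); print('jar',s[i],ray(P,u,v,52).round(1),r, r*2*np.median(d[l==i])/P['fx'])
# stand: points z 120..140
for lo,hi in((8,20),(122,134),(134,142),(185,205)):
    m=(X[...,2]>lo)&(X[...,2]<hi)&(d>0)&(X[...,0]>400)&(X[...,0]<620)&(X[...,1]<520)&(X[...,1]>340)
    q=X[m][:,:2].astype(np.float32); print(lo,m.sum(), cv2.minAreaRect(q) if m.sum()>3 else '',q.mean(0))
```

```text
[ 243   49  184   77 4509] [622.28236337 130.61686035  29.86830381] 29.698062175964957
rect ((626.5726928710938, 117.94181823730469), (343.922119140625, 119.67837524414062), 86.67235565185547)
cTL [693.3 285.1  30. ] [702.5 293.   -1.6]
cTR [675.1 -54.   30. ] [ 6.826e+02 -6.430e+01  4.000e-01]
cBR [558.9 -47.4  30. ] [561.3 -58.   -1.3]
cBL [576.6 292.5  30. ] [5.789e+02 3.004e+02 3.000e-01]
b1 [631.3 195.2  30. ] [632.8 195.4  30.9]
b2 [627.3 119.2  30. ] [627.6 120.4  30.3]
b3 [623.3  43.   30. ] [624.   43.4  31.3]
p1 [568.5 166.9  22. ] [570.  167.9  28. ]
p2 [559.9   8.8  22. ] [560.7  10.1  26.1]
p3 [585.6 -53.9  20. ] [586.6 -49.5  27.7]
knobtip [542.9 309.5 225. ] [543.5 308.6 227.8]
knobin [592.  304.3 225. ] [592.6 304.3 225.6]
jar [337 163  31  31 740] [460.2  82.7  52. ] 15.461685180664062 60.260914564475065
jar [212 171  32  31 736] [445.1 326.3  52. ] 15.836053848266602 62.126221065481516
jar [275 170  31  30 727] [447.6 203.4  52. ] 15.53232479095459 60.870396064435745
8 1897 ((524.710205078125, 453.7851257324219), (99.19160461425781, 99.33643341064453), 70.39950561523438) [525.228  446.3572]
122 1078 ((524.8187866210938, 455.4797668457031), (92.70372772216797, 62.3966178894043), 70.8714828491211) [532.26483 451.71082]
134 296 ((517.8118896484375, 438.4820861816406), (54.78314208984375, 59.08331298828125), 72.53182220458984) [521.6697  435.38095]
185 393 ((522.347412109375, 445.61492919921875), (26.20366859436035, 26.00537872314453), 20.187013626098633) [522.59784 442.27484]
```

Run:
```python
from h import *
im,d,P=load('side1'); X=pts(P,d)
for u,v in((286,45),(286,70),(286,100),(250,40),(180,35),(75,25),(100,200),(112,265),(285,110)): print((u,v),X[v,u].round())
# regulator points
im,d,P=load('side0'); X0=pts(P,d)
im2,d2,P2=load('wrist1'); X2=pts(P2,d2)
for Y in(X0,X2):
  for lo in range(-300,20,40):
    m=(Y[...,0]>250)&(Y[...,0]<530)&(Y[...,1]>lo)&(Y[...,1]<lo+40)&(Y[...,2]>120)&(Y[...,2]<480)
    if m.sum(): print(lo,m.sum(),Y[m].min(0).round(),Y[m].max(0).round())
```

```text
(286, 45) [489.  87. 700.]
(286, 70) [487. 115. 632.]
(286, 100) [483. 131. 547.]
(250, 40) [413.  81. 716.]
(180, 35) [277.  53. 740.]
(75, 25) [103.   7. 779.]
(100, 200) [-61. 129. 262.]
(112, 265) [  30. -106.  245.]
(285, 110) [479.  82. 546.]
-300 1530 [ 250. -300.  121.] [ 371. -260.  369.]
-260 2237 [ 250. -260.  120.] [ 410. -220.  416.]
-220 2091 [ 250. -220.  121.] [ 480. -180.  432.]
-180 565 [ 283. -180.  138.] [ 480. -140.  432.]
-140 393 [ 337. -140.  348.] [ 399. -100.  401.]
-100 379 [ 324. -100.  378.] [380. -60. 430.]
-60 132 [322. -60. 406.] [366. -36. 434.]
-260 6 [ 374. -232.  121.] [ 375. -221.  122.]
-220 43 [ 374. -217.  121.] [ 444. -180.  321.]
-180 1313 [ 416. -180.  288.] [ 463. -140.  350.]
-140 5 [ 433. -140.  327.] [ 435. -139.  332.]
```

>>> {"method": "play_rows", "body": {
  "targets": [
    {"linear":[42,-296,100],"turn":-1.923},
    {"linear":[42,-296,100],"turn":-1.923},
    {"linear":[42,-296,100],"turn":-1.923},
    {"linear":[42,-296,100],"turn":-1.923},
    {"linear":[42,-296,100],"turn":-1.923},
    {"linear":[42,-296,100],"turn":-1.923},
    {"linear":[42,-296,100],"turn":-1.923},
    {"linear":[42,-296,100],"turn":-1.923},
    {"linear":[42,-296,100],"turn":-1.923},
    {"linear":[42,-296,100],"turn":-1.923},
    {"linear":[42,-296,100],"turn":-1.923},
    {"linear":[42,-296,100],"turn":-1.923}
  ]
}}

```text
t: 4.05
eef_pos: [522.3, 446.2, 400.1]
tcp_rot: [-3.141, 0.0, 1.923]
ft_force: [0.9, -0.7, 0.1]
opening: 1.002
```

Run:
```python
from h import *
st(); im,d,P=snap('wrist','wrist2'); X=pts(P,d)
for lo,hi in((122,134),(134,142),(185,205)):
    m=(X[...,2]>lo)&(X[...,2]<hi)&(d>0)&(X[...,0]>400)&(X[...,0]<620)&(X[...,1]<540)&(X[...,1]>340)
    q=X[m][:,:2].astype(np.float32); print(lo,m.sum(), cv2.minAreaRect(q) if m.sum()>3 else '')
```

```text
{'t': 4.05, 'joints': [0.611, 0.51, 1.236, 0.0, 1.395, 0.259], 'eef_pos': [522.312, 446.183, 400.121], 'tcp_rot': [-3.141, 0.0, 1.923], 'ft_force': [0.857, -0.696, 0.086], 'moment': [-0.093, 0.012, -0.04], 'opening': 1.002}
122 1964 ((524.349365234375, 456.96484375), (91.66082000732422, 62.09366989135742), 70.85028839111328)
134 362 ((517.2996826171875, 441.62451171875), (57.205204010009766, 58.27296447753906), 71.21112823486328)
185 536 ((521.7237548828125, 447.6138610839844), (24.38817024230957, 26.10428237915039), 20.124088287353516)
```

View pics/wrist2.png

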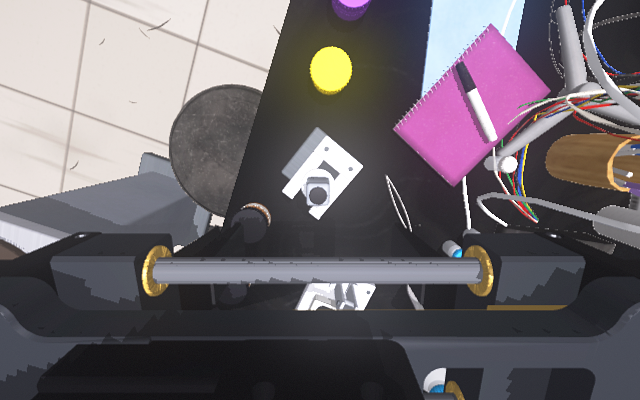

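>>> {"method": "play_rows", "body": {
  "targets": [
    {"linear":[0,0,60]},
    {"linear":[0,0,115]},
    {"linear":[0,0,150]},
    {"linear":[0,0,170]},
    {"linear":[0,0,175]},
    {"linear":[0,0,175]}
  ]
}}

```text
validation failed for argument at $.ta...
```

>>> {"method": "play_rows", "body": {
  "hand": 10,
  "targets": [
    {"linear":[0,0,0]},
    {"linear":[0,0,0]},
    {"linear":[0,0,0]},
    {"linear":[0,0,0]},
    {"linear":[0,0,0]},
    {"linear":[0,0,0]},
    {"linear":[0,0,0]},
    {"linear":[0,0,0]}
  ]
}}

```text
validation failed for argument at $.ta...
```

Run:
```python
from h import *
st();snap('side','side3');snap('wrist','wrist3')
im=load('side3')[0][100:220,240:360][:,:,::-1]; cv2.imwrite('pics/s3c.png',cv2.resize(im,None,fx=4,fy=4))
```

```text
{'t': 4.1, 'joints': [0.611, 0.51, 1.236, 0.0, 1.395, 0.26], 'eef_pos': [522.275, 446.193, 400.127], 'tcp_rot': [-3.141, -0.0, 1.922], 'ft_force': [0.178, 0.197, 0.195], 'moment': [-0.061, 0.019, -0.017], 'opening': 0.996}
```

View pics/s3c.png

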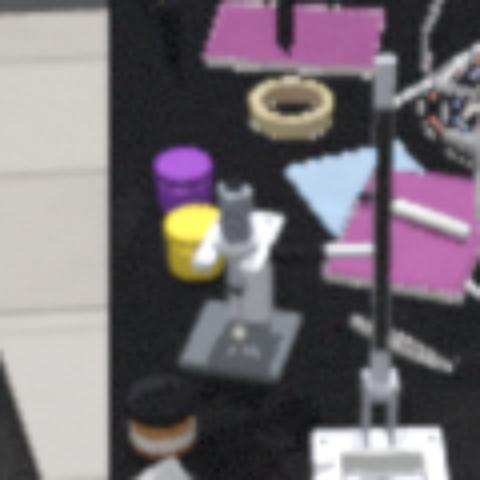

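Turn is required in each row. Repeating with it.

>>> {"method": "play_rows", "body": {
  "targets": [
    {"linear":[0,0,60],"turn":0},
    {"linear":[0,0,115],"turn":0},
    {"linear":[0,0,150],"turn":0},
    {"linear":[0,0,170],"turn":0},
    {"linear":[0,0,175],"turn":0},
    {"linear":[0,0,175],"turn":0}
  ]
}}

```text
t: 4.95
eef_pos: [522.4, 446.3, 225.8]
tcp_rot: [3.141, -0.0, 1.923]
ft_force: [0.4, -0.1, 0.3]
opening: 1.002
```

>>> {"method": "play_rows", "body": {
  "hand": 10,
  "targets": [
    {"linear":[0,0,0],"turn":0},
    {"linear":[0,0,0],"turn":0},
    {"linear":[0,0,0],"turn":0},
    {"linear":[0,0,0],"turn":0},
    {"linear":[0,0,0],"turn":0},
    {"linear":[0,0,0],"turn":0},
    {"linear":[0,0,0],"turn":0},
    {"linear":[0,0,0],"turn":0}
  ]
}}

```text
t: 5.95
eef_pos: [522.3, 446.2, 225.2]
tcp_rot: [3.141, -0.0, 1.923]
ft_force: [0.1, 0.2, 0.8]
opening: 0.273
```

Run:
```python
from h import *
st();snap('side','side3')
im=load('side3')[0][60:220,240:400][:,:,::-1]; cv2.imwrite('pics/s3c.png',cv2.resize(im,None,fx=3,fy=3))
```

```text
{'t': 5.95, 'joints': [0.611, 0.644, 1.462, 0.0, 1.036, 0.259], 'eef_pos': [522.287, 446.198, 225.246], 'tcp_rot': [3.141, -0.0, 1.923], 'ft_force': [0.05, 0.226, 0.828], 'moment': [-0.132, -0.065, -0.0], 'opening': 0.273}
```

View pics/s3c.png

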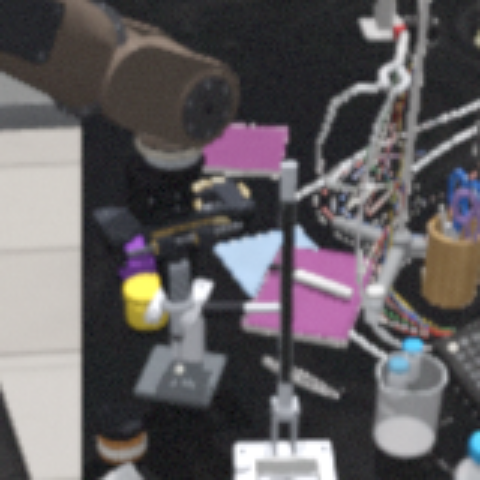

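>>> {"method": "play_rows", "body": {
  "targets": [
    {"linear":[0,0,-5],"turn":0},
    {"linear":[0,0,-20],"turn":0},
    {"linear":[0,0,-60],"turn":0},
    {"linear":[0,0,-110],"turn":0},
    {"linear":[0,0,-165],"turn":0},
    {"linear":[0,0,-225],"turn":0},
    {"linear":[0,0,-225],"turn":0}
  ]
}}

```text
t: 6.88
eef_pos: [522.1, 446.1, 456.8]
tcp_rot: [3.132, -0.003, 1.923]
ft_force: [-0.4, -0.0, -3.2]
opening: 0.271
```

Run:
```python
from h import *
st();snap('side','side4');go(530,169,450,3.089)
im=load('side4')[0][20:220,220:420][:,:,::-1]; cv2.imwrite('pics/s4c.png',cv2.resize(im,None,fx=3,fy=3))
```

```text
{'t': 6.875, 'joints': [0.611, 0.485, 1.139, 0.0, 1.508, 0.259], 'eef_pos': [522.064, 446.122, 456.824], 'tcp_rot': [3.132, -0.003, 1.923], 'ft_force': [-0.364, -0.033, -3.208], 'moment': [-0.134, 0.003, -0.017], 'opening': 0.271}
lin [-262.8, -88.0, 2.4] turn -1.166 rows 7
```

View pics/s4c.png

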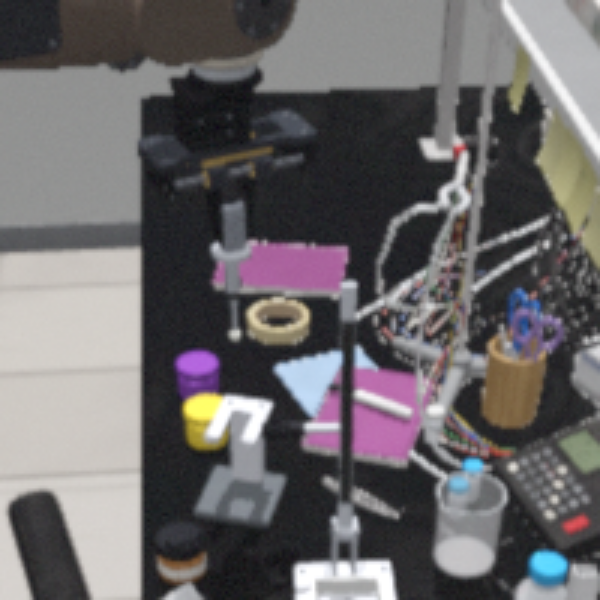

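>>> {"method": "play_rows", "body": {
  "targets": [
    {"linear":[-262.9,-88.4,0],"turn":-1.166},
    {"linear":[-262.9,-88.4,0],"turn":-1.166},
    {"linear":[-262.9,-88.4,0],"turn":-1.166},
    {"linear":[-262.9,-88.4,0],"turn":-1.166},
    {"linear":[-262.9,-88.4,0],"turn":-1.166},
    {"linear":[-262.9,-88.4,0],"turn":-1.166},
    {"linear":[-262.9,-88.4,0],"turn":-1.166},
    {"linear":[-262.9,-88.4,0],"turn":-1.166},
    {"linear":[-262.9,-88.4,60],"turn":-1.166},
    {"linear":[-262.9,-88.4,120],"turn":-1.166},
    {"linear":[-262.9,-88.4,175],"turn":-1.166},
    {"linear":[-262.9,-88.4,215],"turn":-1.166},
    {"linear":[-262.9,-88.4,229],"turn":-1.166},
    {"linear":[-262.9,-88.4,233],"turn":-1.166},
    {"linear":[-262.9,-88.4,233],"turn":-1.166},
    {"linear":[-262.9,-88.4,233],"turn":-1.166}
  ]
}}

```text
t: 8.93
eef_pos: [530.3, 169.0, 218.5]
tcp_rot: [3.141, 0.002, 3.089]
ft_force: [-0.1, -0.1, -2.8]
opening: 0.274
```

Run:
```python
from h import *
st();go(561.3,167.4,217,3.089)
for n in('scene','side'): 
    im,d,P=snap(n,n+'5'); print(n,[np.round(proj(P,np.array(q))) for q in((530,169,17),(567.3,167.1,17))])
im=load('side5')[0][130:300,230:400][:,:,::-1]; a=cv2.resize(im,None,fx=3,fy=3,interpolation=2)
cv2.imwrite('pics/s5c.png',a)
im=load('scene5')[0][150:270,240:400][:,:,::-1]; cv2.imwrite('pics/c5c.png',cv2.resize(im,None,fx=4,fy=4,interpolation=2))
```

```text
{'t': 8.925, 'joints': [0.19, 0.482, 1.81, 0.0, 0.847, -1.328], 'eef_pos': [530.269, 169.024, 218.496], 'tcp_rot': [3.141, 0.002, 3.089], 'ft_force': [-0.14, -0.111, -2.81], 'moment': [0.087, 0.022, -0.019], 'opening': 0.274}
lin [-31.1, 0.0, 1.6] turn -0.0 rows 1
scene [array([334., 219.]), array([330., 212.])]
side [array([307., 236.]), array([318., 236.])]
```

View pics/s5c.png

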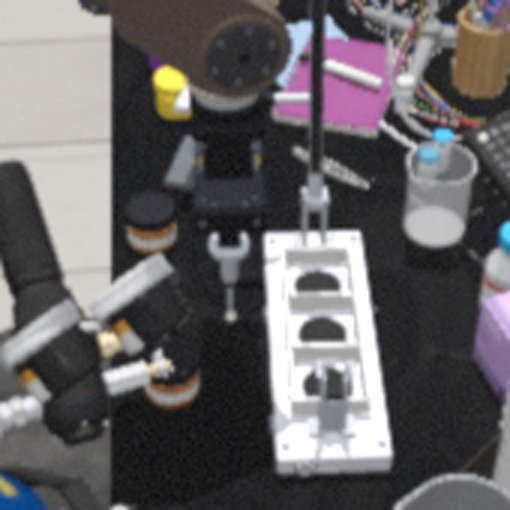

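View pics/c5c.png

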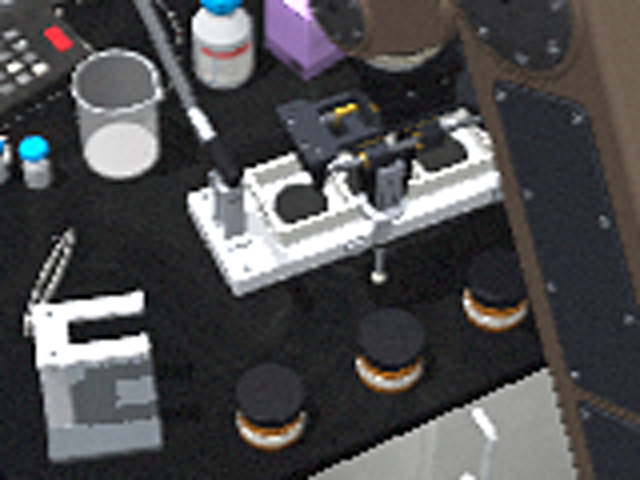

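Run:
```python
from h import *
im,d,P=load('scene1')
for p in((567.3,167.1,17),(558.9,7.4,17)):print(proj(P,np.array(p)))
c=im[170:225,280:390][:,:,::-1]; cv2.imwrite('pics/c1d.png',cv2.resize(c,None,fx=7,fy=7,interpolation=0))
im,d,P=load('wrist1')
for p in((567.3,167.1,17),(558.9,7.4,17),(585.7,-53.2,17)):print(proj(P,np.array(p)))
c=im[100:135,290:430][:,:,::-1]; cv2.imwrite('pics/w1d.png',cv2.resize(c,None,fx=5.7,fy=5.7,interpolation=0))
```

```text
(np.float64(329.70360198473657), np.float64(211.90788250967324))
(np.float64(366.42185903281603), np.float64(198.20333675240482))
(np.float64(308.61024219688994), np.float64(121.6366731013443))
(np.float64(389.15117204484426), np.float64(126.03729841083927))
(np.float64(420.9049526431436), np.float64(111.87980577473948))
```

View pics/c1d.png

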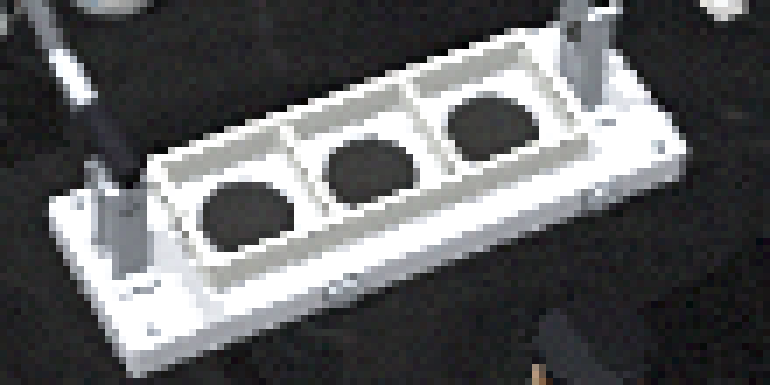

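View pics/w1d.png

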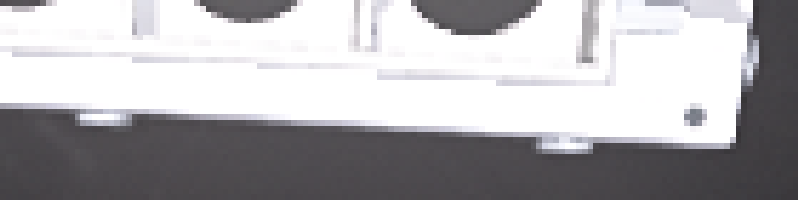

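>>> {"method": "play_rows", "body": {
  "targets": [
    {"linear":[-10,0,0],"turn":0},
    {"linear":[-20,0,0],"turn":0},
    {"linear":[-25,0,0],"turn":0},
    {"linear":[-28,0,0],"turn":0},
    {"linear":[-30,0,0],"turn":0},
    {"linear":[-32,0,0],"turn":0},
    {"linear":[-34,0,0],"turn":0},
    {"linear":[-36,0,0],"turn":0},
    {"linear":[-38,0,0],"turn":0},
    {"linear":[-38,0,0],"turn":0},
    {"linear":[-38,0,0],"turn":0},
    {"linear":[-38,0,0],"turn":0}
  ]
}}

```text
t: 10.52
eef_pos: [567.8, 166.9, 217.2]
tcp_rot: [3.142, -0.0, 3.089]
ft_force: [-0.6, -0.3, -1.9]
opening: 0.273
```

Run:
```python
from h import *
st()
for n in('scene','side'): im,d,P=snap(n,n+'6')
im=load('side6')[0][200:270,280:370][:,:,::-1]; a=cv2.resize(im,None,fx=5,fy=5,interpolation=2)
im=load('scene6')[0][180:240,290:380][:,:,::-1]; b=cv2.resize(im,None,fx=5,fy=5,interpolation=2)
cv2.imwrite('pics/t1.png',np.vstack([a[:300],b]))
```

```text
{'t': 10.525, 'joints': [0.174, 0.528, 1.723, 0.0, 0.891, -1.344], 'eef_pos': [567.776, 166.946, 217.222], 'tcp_rot': [3.142, -0.0, 3.089], 'ft_force': [-0.622, -0.274, -1.893], 'moment': [0.05, 0.246, -0.03], 'opening': 0.273}
```

View pics/t1.png

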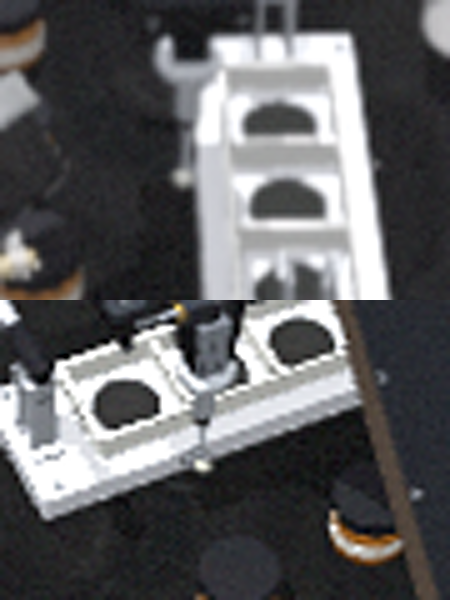

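>>> {"method": "play_rows", "body": {
  "targets": [
    {"linear":[10,0,0],"turn":0},
    {"linear":[22,0,0],"turn":0},
    {"linear":[25,-20,0],"turn":0},
    {"linear":[25,-60,0],"turn":0},
    {"linear":[25,-100,0],"turn":0},
    {"linear":[25,-140,0],"turn":0},
    {"linear":[25,-160,0],"turn":0},
    {"linear":[25,-160,0],"turn":0},
    {"linear":[18,-160,0],"turn":0},
    {"linear":[12,-160,0],"turn":0},
    {"linear":[9,-160,0],"turn":0},
    {"linear":[7,-160,0],"turn":0},
    {"linear":[5,-160,0],"turn":0},
    {"linear":[3,-160,0],"turn":0},
    {"linear":[1,-160,0],"turn":0},
    {"linear":[-1,-160,0],"turn":0},
    {"linear":[-1,-160,0],"turn":0},
    {"linear":[-1,-160,0],"turn":0},
    {"linear":[-1,-160,0],"turn":0}
  ]
}}

```text
t: 13.0
eef_pos: [560.3, 7.1, 217.2]
tcp_rot: [3.142, -0.0, 3.089]
ft_force: [-1.2, -0.5, -1.7]
opening: 0.273
```

Run:
```python
from h import *
st();go(585.7+0.3,-53.2-30,217)
for n in('side',): im,d,P=snap(n,n+'7')
im=load('side7')[0][200:300,260:380][:,:,::-1]; a=cv2.resize(im,None,fx=5,fy=5,interpolation=2)
cv2.imwrite('pics/t2.png',a)
```

```text
{'t': 13.0, 'joints': [-0.105, 0.489, 1.801, 0.0, 0.852, -1.623], 'eef_pos': [560.327, 7.093, 217.198], 'tcp_rot': [3.142, -0.0, 3.089], 'ft_force': [-1.183, -0.458, -1.714], 'moment': [0.029, 0.251, -0.012], 'opening': 0.273}
lin [-30.4, -88.8, 0.2] turn 0 rows 2
```

View pics/t2.png

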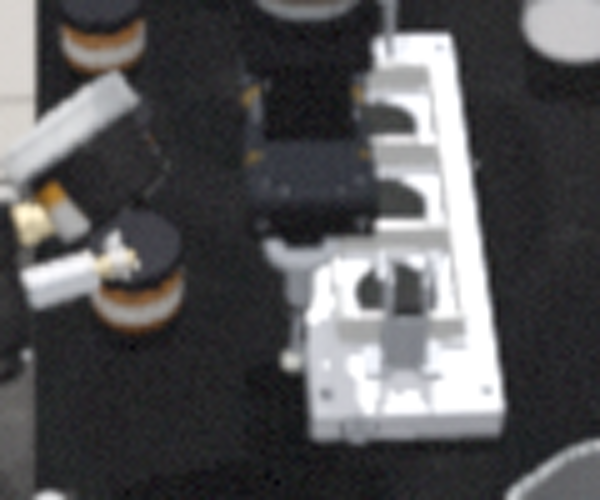

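>>> {"method": "play_rows", "body": {
  "targets": [
    {"linear":[10,0,0],"turn":0},
    {"linear":[20,-5,0],"turn":0},
    {"linear":[20,-40,0],"turn":0},
    {"linear":[20,-75,0],"turn":0},
    {"linear":[10,-92,0],"turn":0},
    {"linear":[-10,-92,0],"turn":0},
    {"linear":[-30.5,-92,0],"turn":0},
    {"linear":[-30.5,-92,0],"turn":0},
    {"linear":[-30.5,-82,0],"turn":0},
    {"linear":[-30.5,-74,0],"turn":0},
    {"linear":[-30.5,-69,0],"turn":0},
    {"linear":[-30.5,-67,0],"turn":0},
    {"linear":[-30.5,-65,0],"turn":0},
    {"linear":[-30.5,-63,0],"turn":0},
    {"linear":[-30.5,-61,0],"turn":0},
    {"linear":[-30.5,-59,0],"turn":0},
    {"linear":[-30.5,-58,0],"turn":0},
    {"linear":[-30.5,-58,0],"turn":0},
    {"linear":[-30.5,-58,0],"turn":0},
    {"linear":[-30.5,-58,0],"turn":0}
  ]
}}

```text
t: 15.55
eef_pos: [587.8, -52.5, 217.2]
tcp_rot: [3.142, 0.0, 3.089]
ft_force: [0.2, -1.6, -1.5]
opening: 0.276
```

Run:
```python
from h import *
st()
for n in('side',): im,d,P=snap(n,n+'8')
im=load('side8')[0][200:320,260:400][:,:,::-1]; a=cv2.resize(im,None,fx=5,fy=5,interpolation=2)
cv2.imwrite('pics/t3.png',a)
```

```text
{'t': 15.55, 'joints': [-0.201, 0.526, 1.727, 0.0, 0.888, -1.719], 'eef_pos': [587.832, -52.507, 217.232], 'tcp_rot': [3.142, 0.0, 3.089], 'ft_force': [0.192, -1.576, -1.548], 'moment': [-0.195, 0.082, -0.054], 'opening': 0.276}
```

View pics/t3.png

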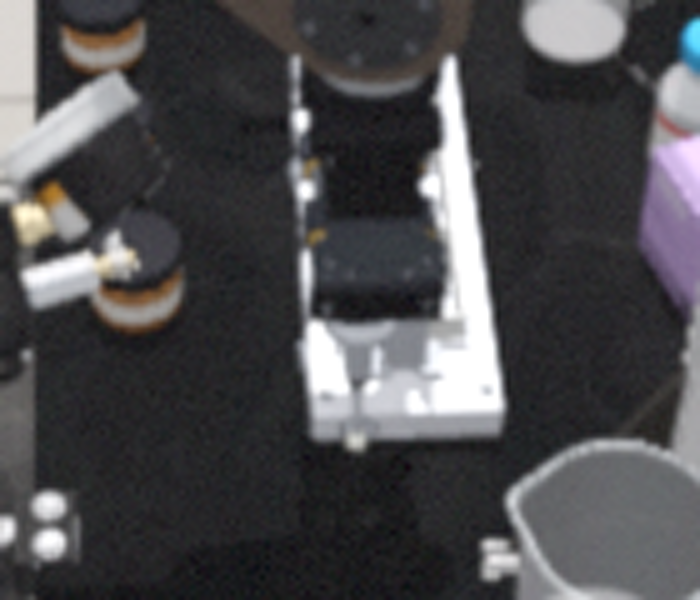

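>>> {"method": "play_rows", "body": {
  "targets": [
    {"linear":[0,-10,0],"turn":0},
    {"linear":[0,-30,0],"turn":0},
    {"linear":[0,-32,-20],"turn":0},
    {"linear":[0,-32,-70],"turn":0},
    {"linear":[0,-32,-130],"turn":0},
    {"linear":[0,-32,-190],"turn":0},
    {"linear":[0,-32,-233],"turn":0},
    {"linear":[30,10,-243],"turn":0},
    {"linear":[60,60,-243],"turn":0},
    {"linear":[148,195,-243],"turn":1.166},
    {"linear":[148,195,-243],"turn":1.166},
    {"linear":[148,195,-243],"turn":1.166},
    {"linear":[148,195,-243],"turn":1.166},
    {"linear":[148,195,-243],"turn":1.166},
    {"linear":[148,195,-243],"turn":1.166},
    {"linear":[148,195,-243],"turn":1.166},
    {"linear":[148,195,-243],"turn":1.166}
  ]
}}

```text
t: 17.73
eef_pos: [450.6, 149.2, 460.2]
tcp_rot: [3.142, -0.0, 1.923]
ft_force: [0.5, -0.2, -2.5]
opening: 0.276
```

Run:
```python
from h import *
st();go(480,430,460,1.923);go(522.3,446.2,450,1.923)
```

```text
{'t': 17.725, 'joints': [0.181, 0.13, 1.642, 0.0, 1.37, -0.171], 'eef_pos': [450.552, 149.23, 460.245], 'tcp_rot': [3.142, -0.0, 1.923], 'ft_force': [0.485, -0.161, -2.505], 'moment': [-0.063, 0.016, -0.006], 'opening': 0.276}
lin [253.4, 124.4, 0.3] turn -0.0 rows 5
lin [254.1, 169.7, 10.3] turn -0.0 rows 5
```

>>> {"method": "play_rows", "body": {
  "targets": [
    {"linear":[55,25,0],"turn":0},
    {"linear":[110,52,0],"turn":0},
    {"linear":[165,80,0],"turn":0},
    {"linear":[215,106,0],"turn":0},
    {"linear":[253,130,0],"turn":0},
    {"linear":[254,150,0],"turn":0},
    {"linear":[254.1,169.7,10],"turn":0},
    {"linear":[254.1,169.7,50],"turn":0},
    {"linear":[254.1,169.7,90],"turn":0},
    {"linear":[254.1,169.7,100],"turn":0},
    {"linear":[254.1,169.7,100],"turn":0},
    {"linear":[254.1,169.7,100],"turn":0},
    {"linear":[254.1,169.7,100],"turn":0}
  ]
}}

```text
t: 19.35
eef_pos: [522.2, 447.2, 361.7]
tcp_rot: [3.139, -0.001, 1.923]
ft_force: [-0.3, 0.0, -1.9]
opening: 0.27
```

Run:
```python
from h import *
st();go(522.3,446.2,225.5,1.923)
im,d,P=snap('side','side9'); print(proj(P,np.array([522.3,446.2,160])))
im,d,P=snap('scene','scene9'); print(proj(P,np.array([522.3,446.2,160])))
a=cv2.resize(load('side9')[0][80:220,230:370][:,:,::-1],None,fx=4,fy=4,interpolation=2);cv2.imwrite('pics/s9.png',a)
a=cv2.resize(load('scene9')[0][170:290,200:340][:,:,::-1],None,fx=4,fy=4,interpolation=2);cv2.imwrite('pics/c9.png',a)
```

```text
{'t': 19.35, 'joints': [0.612, 0.532, 1.297, 0.0, 1.311, 0.26], 'eef_pos': [522.175, 447.154, 361.665], 'tcp_rot': [3.139, -0.001, 1.923], 'ft_force': [-0.254, 0.042, -1.897], 'moment': [-0.027, 0.051, -0.065], 'opening': 0.27}
lin [-1.0, -0.5, 136.2] turn -0.0 rows 3
(np.float64(298.5676517353219), np.float64(155.28175837626037))
(np.float64(264.6730386697436), np.float64(226.04091388211503))
```

View pics/s9.png

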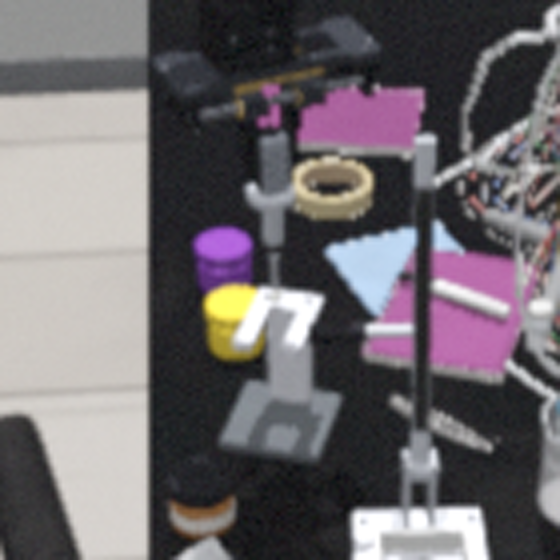

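View pics/c9.png

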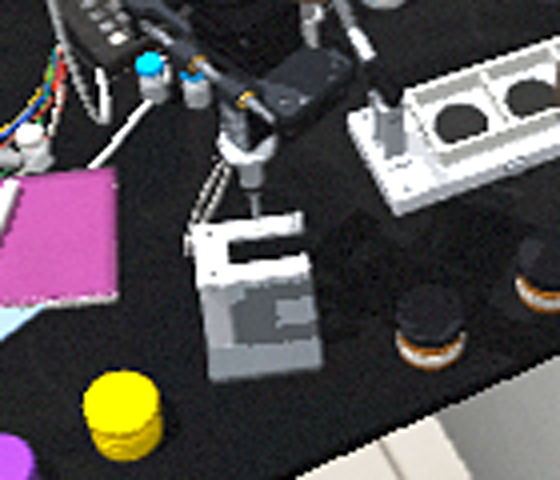

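>>> {"method": "play_rows", "body": {
  "targets": [
    {"linear":[0,0,20],"turn":0},
    {"linear":[0,0,45],"turn":0},
    {"linear":[0,0,70],"turn":0},
    {"linear":[0,0,95],"turn":0},
    {"linear":[0,0,115],"turn":0},
    {"linear":[0,0,126],"turn":0},
    {"linear":[0,0,131],"turn":0},
    {"linear":[0,0,134],"turn":0},
    {"linear":[0,0,134.5],"turn":0},
    {"linear":[0,0,134.5],"turn":0},
    {"linear":[0,0,134.5],"turn":0}
  ]
}}

```text
t: 20.82
eef_pos: [522.1, 447.2, 226.1]
tcp_rot: [3.141, -0.0, 1.923]
ft_force: [0.5, -0.1, -2.4]
opening: 0.275
```

Run:
```python
from h import *
st();go(522.3,446.2,225,1.923)
```

```text
{'t': 20.825, 'joints': [0.612, 0.643, 1.46, 0.0, 1.037, 0.26], 'eef_pos': [522.054, 447.178, 226.108], 'tcp_rot': [3.141, -0.0, 1.923], 'ft_force': [0.507, -0.051, -2.417], 'moment': [-0.09, 0.055, 0.019], 'opening': 0.275}
lin [-1.0, -0.1, 1.1] turn -0.0 rows 1
```

Lower 0.6 mm more, shift 1 mm, and release.

>>> {"method": "play_rows", "body": {
  "targets": [
    {"linear":[-1,0,0.6],"turn":0},
    {"linear":[-1,0,0.8],"turn":0},
    {"linear":[-1,0,0.8],"turn":0}
  ]
}}

```text
t: 21.2
eef_pos: [522.4, 446.1, 225.3]
tcp_rot: [3.141, -0.0, 1.923]
ft_force: [-0.8, -1.2, 0.1]
opening: 0.274
```

>>> {"method": "play_rows", "body": {
  "hand": 95,
  "targets": [
    {"linear":[0,0,0],"turn":0},
    {"linear":[0,0,0],"turn":0},
    {"linear":[0,0,0],"turn":0},
    {"linear":[0,0,0],"turn":0},
    {"linear":[0,0,0],"turn":0},
    {"linear":[0,0,0],"turn":0},
    {"linear":[0,0,-20],"turn":0},
    {"linear":[0,0,-60],"turn":0},
    {"linear":[0,0,-120],"turn":0},
    {"linear":[0,0,-175],"turn":0},
    {"linear":[0,0,-175],"turn":0}
  ]
}}

```text
t: 22.58
eef_pos: [522.6, 446.4, 405.0]
tcp_rot: [3.134, -0.002, 1.923]
ft_force: [1.0, -0.1, -1.0]
opening: 0.999
```

Run:
```python
from h import *
st(); im,d,P=snap('wrist','wrist10'); X=pts(P,d)
for lo,hi in((122,134),(134,142),(185,205)):
    m=(X[...,2]>lo)&(X[...,2]<hi)&(d>0)&(X[...,0]>400)&(X[...,0]<620)&(X[...,1]<540)&(X[...,1]>340)
    q=X[m][:,:2].astype(np.float32); print(lo,m.sum(), cv2.minAreaRect(q) if m.sum()>3 else '',np.median(X[m][:,2]))
snap('side','side10')
a=cv2.resize(load('side10')[0][80:220,230:370][:,:,::-1],None,fx=4,fy=4,interpolation=2);cv2.imwrite('pics/s10.png',a)
go(447.6,203.4,420,3.1416)
```

```text
{'t': 22.575, 'joints': [0.611, 0.506, 1.232, 0.0, 1.396, 0.259], 'eef_pos': [522.611, 446.417, 404.967], 'tcp_rot': [3.134, -0.002, 1.923], 'ft_force': [0.993, -0.123, -1.046], 'moment': [-0.095, 0.049, 0.056], 'opening': 0.999}
122 1915 ((524.3161010742188, 456.79718017578125), (91.98467254638672, 62.10117721557617), 70.89717864990234) 129.81856096763028
134 350 ((518.2716064453125, 440.9459533691406), (56.92721939086914, 59.20672607421875), 70.68537139892578) 137.65880191535672
185 516 ((521.4907836914062, 447.8051452636719), (24.8608341217041, 25.033655166625977), 20.059419631958008) 194.32991318843258
lin [-202.1, -153.6, -20.3] turn -1.219 rows 7
```

View pics/s10.png

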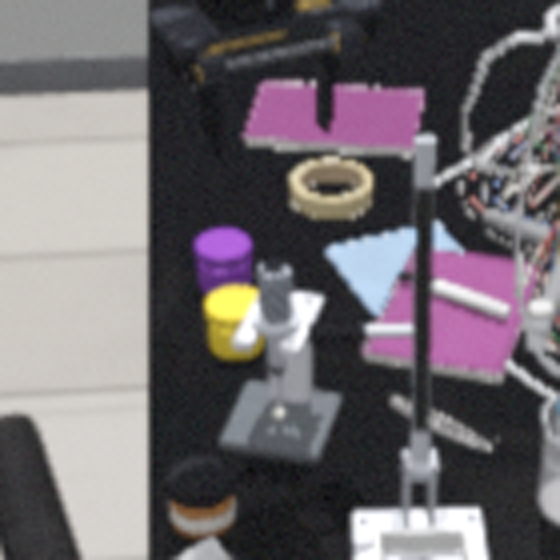

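Run:
```python
from h import *
go(440,160,470,.733)
```

```text
lin [-240.2, -175.7, -70.3] turn 1.19 rows 7
```

>>> {"method": "play_rows", "body": {
  "targets": [
    {"linear":[-240,-176,-70],"turn":1.19},
    {"linear":[-240,-176,-70],"turn":1.19},
    {"linear":[-240,-176,-70],"turn":1.19},
    {"linear":[-240,-176,-70],"turn":1.19},
    {"linear":[-240,-176,-70],"turn":1.19},
    {"linear":[-240,-176,-70],"turn":1.19},
    {"linear":[-240,-176,-70],"turn":1.19},
    {"linear":[-240,-176,-70],"turn":1.19},
    {"linear":[-240,-176,-70],"turn":1.19},
    {"linear":[-240,-176,-70],"turn":1.19}
  ]
}}

```text
t: 23.92
eef_pos: [439.9, 160.3, 469.5]
tcp_rot: [-3.141, 0.001, 0.734]
ft_force: [0.2, -1.0, -0.2]
opening: 1.0
```

```bash
cat >> h.py <<'E'
def jars(tag):
    im,d,P=snap('wrist',tag); X=pts(P,d)
    m=((X[...,2]>46)&(X[...,2]<60)&(d>0)&(X[...,0]>370)&(X[...,0]<560)&(X[...,1]<400)&(X[...,1]>-20)&(im.max(-1)<110)).astype(np.uint8)
    n,l,s,c=cv2.connectedComponentsWithStats(m)
    for i in range(1,n):
        if s[i,4]>100:
            (u,v),r=cv2.minEnclosingCircle(np.argwhere(l==i)[:,::-1].astype(np.float32)); print('jar',(round(u),round(v)),ray(P,u,v,52).round(1),r*2*np.median(d[l==i])/P['fx'])
E
python3 - <<'E'
from h import *
st();jars('wrist11')
E
```

```text
{'t': 23.925, 'joints': [0.208, 0.114, 1.636, 0.0, 1.392, 1.045], 'eef_pos': [439.899, 160.349, 469.53], 'tcp_rot': [-3.141, 0.001, 0.734], 'ft_force': [0.175, -0.96, -0.214], 'moment': [-0.108, 0.134, 0.027], 'opening': 1.0}
jar (247, 104) [443.5 327.5  52. ] 64.92164
jar (302, 150) [446.8 204.6  52. ] 61.52634
jar (355, 189) [459.7  84.   52. ] 61.167614
```

View pics/wrist11.png

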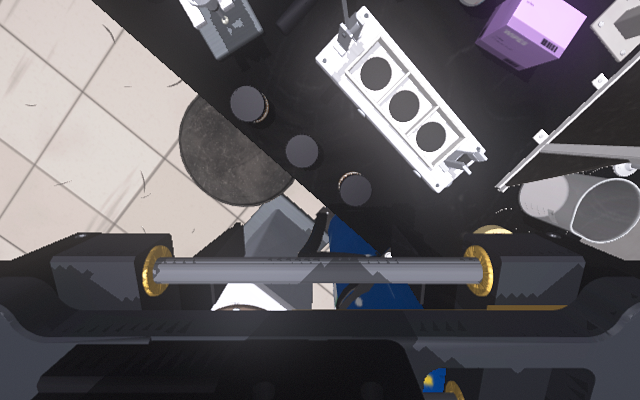

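Run:
```python
from h import *
go(460,83.3,200,.733)
```

```text
lin [-36.6, 70.8, 269.6] turn 0.001 rows 5
```

>>> {"method": "play_rows", "body": {
  "hand": 90,
  "targets": [
    {"linear":[-36.6,70.8,0],"turn":0},
    {"linear":[-36.6,70.8,60],"turn":0},
    {"linear":[-36.6,70.8,120],"turn":0},
    {"linear":[-36.6,70.8,180],"turn":0},
    {"linear":[-36.6,70.8,240],"turn":0},
    {"linear":[-36.6,70.8,290],"turn":0},
    {"linear":[-36.6,70.8,325],"turn":0},
    {"linear":[-36.6,70.8,348],"turn":0},
    {"linear":[-36.6,70.8,358],"turn":0},
    {"linear":[-36.6,70.8,360.7],"turn":0},
    {"linear":[-36.6,70.8,360.7],"turn":0},
    {"linear":[-36.6,70.8,360.7],"turn":0}
  ]
}}

```text
t: 25.48
eef_pos: [460.3, 83.1, 110.0]
tcp_rot: [3.141, -0.001, 0.733]
ft_force: [0.3, 0.1, 0.2]
opening: 0.944
```

>>> {"method": "play_rows", "body": {
  "hand": 40,
  "targets": [
    {"linear":[0,0,0],"turn":0},
    {"linear":[0,0,0],"turn":0},
    {"linear":[0,0,0],"turn":0},
    {"linear":[0,0,0],"turn":0},
    {"linear":[0,0,0],"turn":0},
    {"linear":[0,0,0],"turn":0}
  ]
}}

```text
t: 26.22
eef_pos: [460.1, 83.1, 109.3]
tcp_rot: [-3.142, -0.0, 0.733]
ft_force: [-0.4, -0.2, 2.5]
opening: 0.623
```

Run:
```python
from h import *
st()
C=np.array([626.8,118.9]);ey=np.array([.0526,.9986])
for k in(76,0,-76):print((C+k*ey).round(1))
go(622.8,43,200,.733)
```

```text
{'t': 26.225, 'joints': [0.037, 0.571, 2.106, 0.0, 0.464, 0.875], 'eef_pos': [460.053, 83.126, 109.256], 'tcp_rot': [-3.142, -0.0, 0.733], 'ft_force': [-0.362, -0.167, 2.451], 'moment': [-0.095, 0.215, 0.003], 'opening': 0.623}
[630.8 194.8]
[626.8 118.9]
[622.8  43. ]
lin [94.1, 138.7, -90.7] turn -0.0 rows 4
```

>>> {"method": "play_rows", "body": {
  "targets": [
    {"linear":[0,0,-10],"turn":0},
    {"linear":[0,0,-45],"turn":0},
    {"linear":[0,0,-91],"turn":0},
    {"linear":[25,37,-100],"turn":0},
    {"linear":[55,82,-100],"turn":0},
    {"linear":[80,120,-100],"turn":0},
    {"linear":[94.1,138.7,-100],"turn":0},
    {"linear":[94.1,138.7,-100],"turn":0},
    {"linear":[94.1,138.7,-85],"turn":0},
    {"linear":[94.1,138.7,-85],"turn":0}
  ]
}}

```text
t: 27.48
eef_pos: [621.4, 43.3, 192.9]
tcp_rot: [-3.139, 0.002, 0.733]
ft_force: [0.5, 0.5, -1.4]
opening: 0.624
```

Run:
```python
from h import *
st();go(622.8,43,140,.733);snap('side','side12');snap('scene','scene12')
a=cv2.resize(load('side12')[0][190:300,280:390][:,:,::-1],None,fx=4,fy=4,interpolation=2)
b=cv2.resize(load('scene12')[0][150:260,270:400][:,:,::-1],None,fx=4,fy=4,interpolation=2);cv2.imwrite('pics/a12.png',a);cv2.imwrite('pics/b12.png',b)
```

```text
{'t': 27.475, 'joints': [-0.036, 0.598, 1.662, 0.0, 0.885, 0.801], 'eef_pos': [621.383, 43.283, 192.909], 'tcp_rot': [-3.139, 0.002, 0.733], 'ft_force': [0.469, 0.488, -1.368], 'moment': [-0.126, 0.126, 0.011], 'opening': 0.624}
lin [1.0, 1.3, 52.9] turn 0.0 rows 1
```

View pics/a12.png

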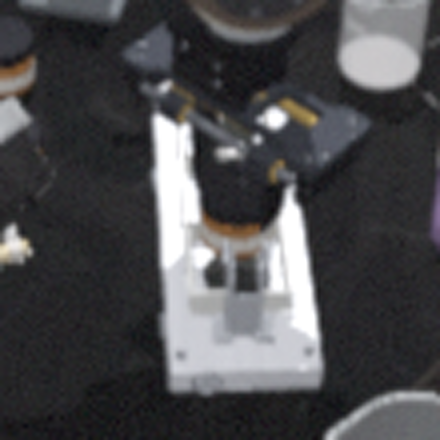

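View pics/b12.png

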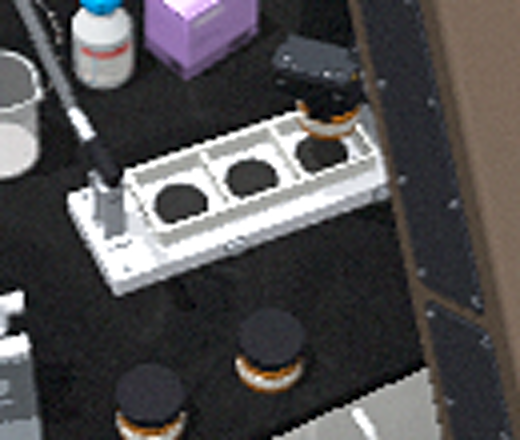

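>>> {"method": "play_rows", "body": {
  "targets": [
    {"linear":[0,0,20],"turn":0},
    {"linear":[0,0,40],"turn":0},
    {"linear":[0,0,50],"turn":0},
    {"linear":[0,0,53.7],"turn":0},
    {"linear":[0,0,53.7],"turn":0},
    {"linear":[0,0,53.7],"turn":0}
  ]
}}

```text
t: 28.32
eef_pos: [623.0, 43.0, 141.2]
tcp_rot: [3.141, -0.001, 0.733]
ft_force: [-0.3, -0.0, -1.1]
opening: 0.625
```

>>> {"method": "play_rows", "body": {
  "hand": 80,
  "targets": [
    {"linear":[0,0,0],"turn":0},
    {"linear":[0,0,0],"turn":0},
    {"linear":[0,0,0],"turn":0},
    {"linear":[0,0,-15],"turn":0},
    {"linear":[0,0,-60],"turn":0},
    {"linear":[0,0,-110],"turn":0},
    {"linear":[0,0,-110],"turn":0}
  ]
}}

```text
t: 29.2
eef_pos: [623.8, 43.0, 255.5]
tcp_rot: [3.136, -0.006, 0.733]
ft_force: [0.2, 0.3, -0.5]
opening: 0.843
```

Run:
```python
from h import *
st();go(447.2,204,250,.733);snap('side','side13');snap('scene','scene13')
a=cv2.resize(load('side13')[0][190:300,280:390][:,:,::-1],None,fx=4,fy=4,interpolation=2)
b=cv2.resize(load('scene13')[0][150:260,270:400][:,:,::-1],None,fx=4,fy=4,interpolation=2);cv2.imwrite('pics/a13.png',a);cv2.imwrite('pics/b13.png',b)
```

```text
{'t': 29.2, 'joints': [-0.037, 0.526, 1.603, 0.0, 1.004, 0.801], 'eef_pos': [623.796, 43.015, 255.479], 'tcp_rot': [3.136, -0.006, 0.733], 'ft_force': [0.244, 0.314, -0.48], 'moment': [-0.109, 0.129, -0.003], 'opening': 0.843}
lin [-23.6, -237.8, 4.1] turn -0.0 rows 4
```

View pics/a13.png

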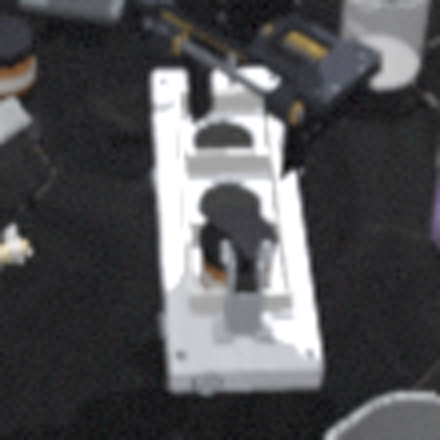

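View pics/b13.png

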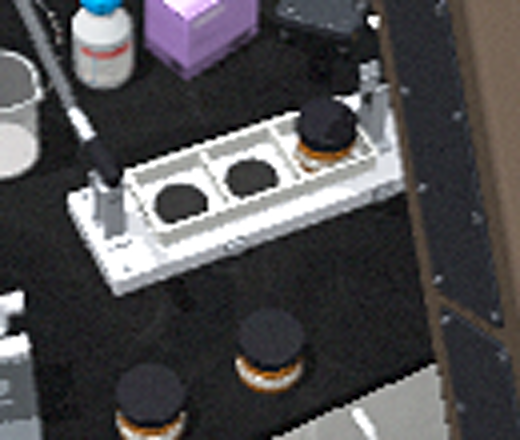

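>>> {"method": "play_rows", "body": {
  "hand": 90,
  "targets": [
    {"linear":[-6,-60,0],"turn":0},
    {"linear":[-12,-120,0],"turn":0},
    {"linear":[-18,-180,0],"turn":0},
    {"linear":[-22.8,-230,0],"turn":0},
    {"linear":[-22.8,-237.2,30],"turn":0},
    {"linear":[-22.8,-237.2,80],"turn":0},
    {"linear":[-22.8,-237.2,115],"turn":0},
    {"linear":[-22.8,-237.2,133],"turn":0},
    {"linear":[-22.8,-237.2,140.5],"turn":0},
    {"linear":[-22.8,-237.2,141],"turn":0},
    {"linear":[-22.8,-237.2,141],"turn":0}
  ]
}}

```text
t: 30.68
eef_pos: [447.3, 204.1, 110.1]
tcp_rot: [3.141, -0.001, 0.733]
ft_force: [0.2, 0.5, 0.6]
opening: 0.942
```

>>> {"method": "play_rows", "body": {
  "hand": 40,
  "targets": [
    {"linear":[0,0,0],"turn":0},
    {"linear":[0,0,0],"turn":0},
    {"linear":[0,0,0],"turn":0},
    {"linear":[0,0,0],"turn":0},
    {"linear":[0,0,0],"turn":0},
    {"linear":[0,0,0],"turn":0}
  ]
}}

```text
t: 31.42
eef_pos: [447.2, 204.0, 109.7]
tcp_rot: [3.142, -0.0, 0.733]
ft_force: [-1.4, -0.1, 4.4]
opening: 0.624
```

Run:
```python
from h import *
st()
go(626.8,118.9,200,.733)
```

```text
{'t': 31.425, 'joints': [0.294, 0.589, 2.048, 0.0, 0.504, 1.131], 'eef_pos': [447.209, 204.046, 109.668], 'tcp_rot': [3.142, -0.0, 0.733], 'ft_force': [-1.368, -0.127, 4.397], 'moment': [-0.107, 0.251, 0.037], 'opening': 0.624}
lin [76.6, 183.4, -90.3] turn -0.0 rows 4
```

>>> {"method": "play_rows", "body": {
  "targets": [
    {"linear":[0,0,-10],"turn":0},
    {"linear":[0,0,-50],"turn":0},
    {"linear":[5,12,-105],"turn":0},
    {"linear":[28,67,-110],"turn":0},
    {"linear":[50,120,-110],"turn":0},
    {"linear":[70,168,-110],"turn":0},
    {"linear":[76.6,183.4,-105],"turn":0},
    {"linear":[76.6,183.4,-85],"turn":0},
    {"linear":[76.6,183.4,-85],"turn":0},
    {"linear":[76.6,183.4,-85],"turn":0}
  ]
}}

```text
t: 32.67
eef_pos: [626.5, 119.4, 195.2]
tcp_rot: [-3.142, -0.0, 0.733]
ft_force: [-0.8, 0.4, -1.3]
opening: 0.622
```

Run:
```python
from h import *
st();go(626.8,118.9,140.5,.733)
```

```text
{'t': 32.675, 'joints': [0.085, 0.612, 1.623, 0.0, 0.906, 0.922], 'eef_pos': [626.453, 119.411, 195.204], 'tcp_rot': [-3.142, -0.0, 0.733], 'ft_force': [-0.811, 0.399, -1.296], 'moment': [-0.073, 0.071, -0.009], 'opening': 0.622}
lin [-0.1, 0.6, 54.7] turn 0.0 rows 1
```

>>> {"method": "play_rows", "body": {
  "targets": [
    {"linear":[0,0,20],"turn":0},
    {"linear":[0,0,40],"turn":0},
    {"linear":[0,0,50],"turn":0},
    {"linear":[0,0,54.2],"turn":0},
    {"linear":[0,0,54.2],"turn":0},
    {"linear":[0,0,54.2],"turn":0}
  ]
}}

```text
t: 33.42
eef_pos: [627.0, 119.0, 141.0]
tcp_rot: [3.141, -0.001, 0.733]
ft_force: [0.5, 0.0, -1.3]
opening: 0.627
```

>>> {"method": "play_rows", "body": {
  "hand": 80,
  "targets": [
    {"linear":[0,0,0],"turn":0},
    {"linear":[0,0,0],"turn":0},
    {"linear":[0,0,0],"turn":0},
    {"linear":[0,0,-15],"turn":0},
    {"linear":[0,0,-60],"turn":0},
    {"linear":[0,0,-110],"turn":0},
    {"linear":[0,0,-110],"turn":0}
  ]
}}

```text
t: 34.3
eef_pos: [627.8, 119.1, 255.4]
tcp_rot: [3.137, -0.006, 0.733]
ft_force: [0.1, -0.4, -1.2]
opening: 0.839
```

Run:
```python
from h import *
st();go(444.5,327,250,.733);snap('scene','scene14');jars('wrist14')
b=cv2.resize(load('scene14')[0][150:290,250:400][:,:,::-1],None,fx=4,fy=4,interpolation=2);cv2.imwrite('pics/b14.png',b)
```

```text
{'t': 34.3, 'joints': [0.084, 0.545, 1.568, 0.0, 1.021, 0.922], 'eef_pos': [627.793, 119.087, 255.383], 'tcp_rot': [3.137, -0.006, 0.733], 'ft_force': [0.057, -0.383, -1.155], 'moment': [-0.12, 0.142, 0.004], 'opening': 0.839}
lin [2.8, -277.2, 4.1] turn -0.0 rows 5
jar (60, 192) [447.6 326.2  52. ] 69.03709
```

View pics/b14.png

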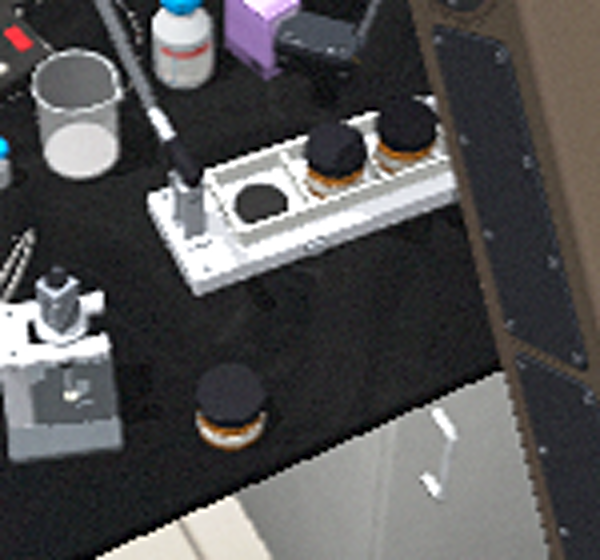

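>>> {"method": "play_rows", "body": {
  "hand": 90,
  "targets": [
    {"linear":[0,-30,-50],"turn":-0.18},
    {"linear":[0,-90,-60],"turn":-0.36},
    {"linear":[2,-140,-60],"turn":-0.54},
    {"linear":[3,-200,-60],"turn":-0.72},
    {"linear":[3.8,-250,-60],"turn":-0.9},
    {"linear":[3.8,-276.2,-60],"turn":-1.08},
    {"linear":[3.8,-276.2,-60],"turn":-1.26},
    {"linear":[3.8,-276.2,-60],"turn":-1.44},
    {"linear":[3.8,-276.2,-60],"turn":-1.62},
    {"linear":[3.8,-276.2,-60],"turn":-1.8},
    {"linear":[3.8,-276.2,-40],"turn":-1.867},
    {"linear":[3.8,-276.2,-40],"turn":-1.867}
  ]
}}

```text
t: 35.9
eef_pos: [444.3, 326.5, 288.6]
tcp_rot: [-3.138, -0.002, 2.599]
ft_force: [0.3, 1.2, 0.8]
opening: 0.951
```

Run:
```python
from h import *
st();go(445,326.8,109.5,2.6);im,d,P=snap('side','side15');print(proj(P,np.array([445,326.8,52.])))
snap('wrist','wrist15')
b=cv2.resize(load('side15')[0][100:260,220:400][:,:,::-1],None,fx=4,fy=4,interpolation=2);cv2.imwrite('pics/b15.png',b)
```

```text
{'t': 35.9, 'joints': [0.514, 0.392, 1.744, 0.0, 1.01, -0.515], 'eef_pos': [444.288, 326.45, 288.567], 'tcp_rot': [-3.138, -0.002, 2.599], 'ft_force': [0.339, 1.219, 0.753], 'moment': [-0.057, -0.03, -0.042], 'opening': 0.951}
lin [-0.8, 1.3, 179.1] turn -0.001 rows 3
(np.float64(280.0700666409209), np.float64(199.80360375826635))
```

View pics/b15.png

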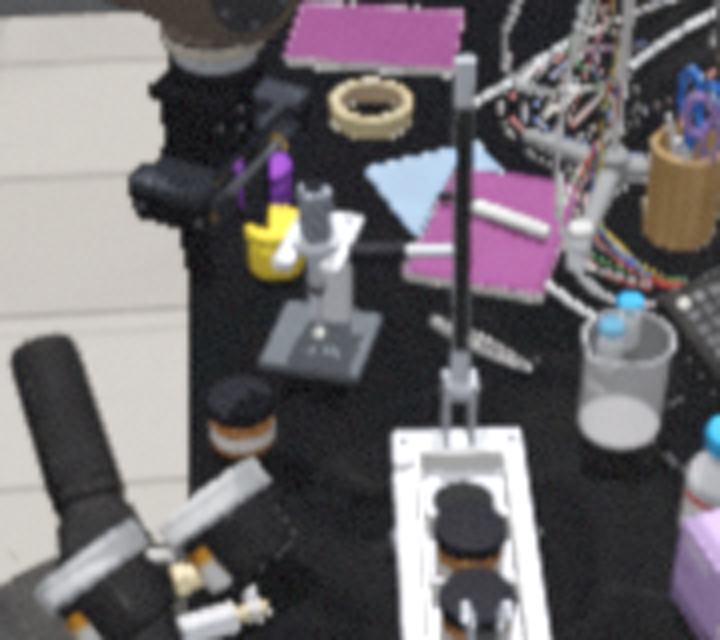

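View pics/wrist15.png

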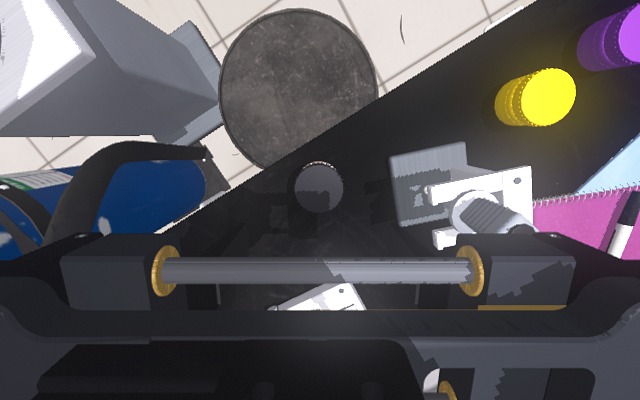

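>>> {"method": "play_rows", "body": {
  "targets": [
    {"linear":[-0.5,0.7,0],"turn":0.18},
    {"linear":[-0.5,0.7,0],"turn":0.36},
    {"linear":[-0.5,0.7,0],"turn":0.45},
    {"linear":[-0.5,0.7,40],"turn":0.45},
    {"linear":[-0.5,0.7,90],"turn":0.45},
    {"linear":[-0.5,0.7,130],"turn":0.45},
    {"linear":[-0.5,0.7,160],"turn":0.45},
    {"linear":[-0.5,0.7,174],"turn":0.45},
    {"linear":[-0.5,0.7,180],"turn":0.45},
    {"linear":[-0.5,0.7,180],"turn":0.45},
    {"linear":[-0.5,0.7,180],"turn":0.45},
    {"linear":[-0.5,0.7,180],"turn":0.45}
  ]
}}

```text
t: 37.5
eef_pos: [445.8, 327.3, 111.1]
tcp_rot: [3.14, 0.0, 2.15]
ft_force: [-0.7, -0.0, 0.2]
opening: 0.949
```

Run:
```python
from h import *
st();go(445,326.8,109.5,2.15)
```

```text
{'t': 37.5, 'joints': [0.514, 0.639, 1.896, 0.0, 0.605, -0.065], 'eef_pos': [445.822, 327.267, 111.069], 'tcp_rot': [3.14, 0.0, 2.15], 'ft_force': [-0.712, -0.019, 0.181], 'moment': [-0.048, 0.026, 0.015], 'opening': 0.949}
lin [0.1, -0.9, 1.6] turn -0.0 rows 1
```

>>> {"method": "play_rows", "body": {
  "hand": 40,
  "targets": [
    {"linear":[0,-0.7,0.8],"turn":0},
    {"linear":[0,-0.7,0.8],"turn":0},
    {"linear":[0,-0.7,0.8],"turn":0},
    {"linear":[0,-0.7,0.8],"turn":0},
    {"linear":[0,-0.7,0.8],"turn":0},
    {"linear":[0,-0.7,0.8],"turn":0}
  ]
}}

```text
t: 38.25
eef_pos: [445.0, 326.8, 109.5]
tcp_rot: [-3.142, -0.0, 2.15]
ft_force: [-0.0, 0.7, -0.6]
opening: 0.623
```

Run:
```python
from h import *
st();go(500,140,290,.733);go(630.8,194.8,215,.733)
```

```text
{'t': 38.25, 'joints': [0.514, 0.641, 1.899, 0.0, 0.602, -0.065], 'eef_pos': [445.014, 326.772, 109.53], 'tcp_rot': [-3.142, -0.0, 2.15], 'ft_force': [-0.048, 0.703, -0.565], 'moment': [-0.092, 0.037, 0.017], 'opening': 0.623}
lin [-186.4, -56.2, -180.5] turn 1.417 rows 8
lin [-212.1, 83.3, -105.5] turn 1.417 rows 8
```

>>> {"method": "play_rows", "body": {
  "targets": [
    {"linear":[0,0,-10],"turn":0},
    {"linear":[0,0,-60],"turn":0},
    {"linear":[0,0,-120],"turn":0},
    {"linear":[0,0,-175],"turn":0},
    {"linear":[-60,-18,-180],"turn":0},
    {"linear":[-118,-36,-180],"turn":0.18},
    {"linear":[-170,-52,-180],"turn":0.36},
    {"linear":[-186,-56,-180],"turn":0.54},
    {"linear":[-186,-56,-180],"turn":0.72},
    {"linear":[-186,-56,-180],"turn":0.9},
    {"linear":[-186,-56,-180],"turn":1.08},
    {"linear":[-186,-56,-180],"turn":1.26},
    {"linear":[-186,-56,-180],"turn":1.417},
    {"linear":[-190,-35,-150],"turn":1.417},
    {"linear":[-200,15,-125],"turn":1.417},
    {"linear":[-208,60,-110],"turn":1.417},
    {"linear":[-212.1,83.3,-106],"turn":1.417},
    {"linear":[-212.1,83.3,-106],"turn":1.417},
    {"linear":[-212.1,83.3,-106],"turn":1.417},
    {"linear":[-212.1,83.3,-106],"turn":1.417}
  ]
}}

```text
t: 40.75
eef_pos: [630.2, 194.5, 216.3]
tcp_rot: [3.141, -0.0, 0.733]
ft_force: [0.0, 0.2, -2.1]
opening: 0.626
```

Run:
```python
from h import *
st();go(630.8,194.8,140.3,.733);snap('side','side16')
b=cv2.resize(load('side16')[0][130:290,260:420][:,:,::-1],None,fx=4,fy=4,interpolation=2);cv2.imwrite('pics/b16.png',b)
snap('scene','scene16')
b=cv2.resize(load('scene16')[0][130:250,250:400][:,:,::-1],None,fx=4,fy=4,interpolation=2);cv2.imwrite('pics/c16.png',b)
```

```text
{'t': 40.75, 'joints': [0.199, 0.616, 1.546, 0.0, 0.979, 1.037], 'eef_pos': [630.223, 194.525, 216.251], 'tcp_rot': [3.141, -0.0, 0.733], 'ft_force': [0.033, 0.161, -2.149], 'moment': [-0.107, 0.108, 0.015], 'opening': 0.626}
lin [0.6, 0.2, 76.0] turn -0.0 rows 2
```

View pics/b16.png

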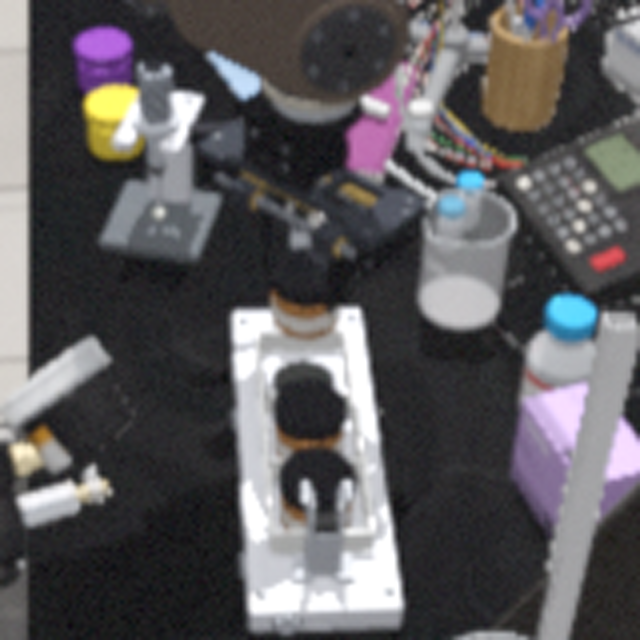

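View pics/c16.png

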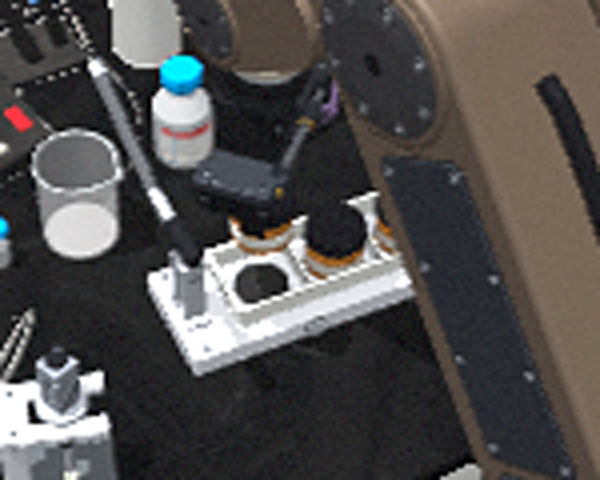

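>>> {"method": "play_rows", "body": {
  "targets": [
    {"linear":[0.3,0,0],"turn":-0.167},
    {"linear":[0.3,0,25],"turn":-0.167},
    {"linear":[0.3,0,50],"turn":-0.167},
    {"linear":[0.3,0,68],"turn":-0.167},
    {"linear":[0.3,0,73],"turn":-0.167},
    {"linear":[0.3,0,75.2],"turn":-0.167},
    {"linear":[0.3,0,75.2],"turn":-0.167},
    {"linear":[0.3,0,75.2],"turn":-0.167},
    {"linear":[0.3,0,75.2],"turn":-0.167}
  ]
}}

```text
t: 41.98
eef_pos: [631.1, 195.0, 140.7]
tcp_rot: [3.141, -0.0, 0.9]
ft_force: [-0.4, -0.3, -1.3]
opening: 0.625
```

Run:
```python
from h import *
st()
```

```text
{'t': 41.975, 'joints': [0.2, 0.707, 1.599, 0.0, 0.835, 0.871], 'eef_pos': [631.143, 195.025, 140.74], 'tcp_rot': [3.141, -0.0, 0.9], 'ft_force': [-0.361, -0.338, -1.269], 'moment': [-0.161, 0.165, 0.009], 'opening': 0.625}
```

>>> {"method": "play_rows", "body": {
  "hand": 80,
  "targets": [
    {"linear":[0,0,0.5],"turn":0},
    {"linear":[0,0,0],"turn":0},
    {"linear":[0,0,0],"turn":0},
    {"linear":[0,0,-15],"turn":0},
    {"linear":[0,0,-60],"turn":0},
    {"linear":[0,0,-120],"turn":0},
    {"linear":[-50,0,-180],"turn":0},
    {"linear":[-100,0,-240],"turn":0},
    {"linear":[-150,0,-300],"turn":0.18},
    {"linear":[-200,10,-330],"turn":0.36},
    {"linear":[-200,10,-330],"turn":0.54},
    {"linear":[-200,10,-330],"turn":0.72},
    {"linear":[-200,10,-330],"turn":0.9},
    {"linear":[-200,10,-330],"turn":0.9},
    {"linear":[-200,10,-330],"turn":0.9}
  ]
}}

```text
t: 43.85
eef_pos: [514.3, 32.2, 470.7]
tcp_rot: [-3.142, -0.0, 0.004]
ft_force: [-0.0, 0.3, -0.4]
opening: 0.844
```

Run:
```python
from h import *
st();im,d,P=snap('wrist','wrist17'); X=pts(P,d)
C=np.array([626.8,118.9]);ex=np.array([.9986,-.0526]);ey=np.array([.0526,.9986])
m=((X[...,2]>75)&(X[...,2]<90)&(d>0)&(abs((X[...,:2]-C)@ex)<40)&(abs((X[...,:2]-C)@ey)<118)).astype(np.uint8)
n,l,s,c=cv2.connectedComponentsWithStats(m)
for i in range(1,n):
    if s[i,4]>60:
        (u,v),r=cv2.minEnclosingCircle(np.argwhere(l==i)[:,::-1].astype(np.float32)); p=ray(P,u,v,82); print((u,v),p.round(1),'local',((p[:2]-C)@ex).round(1),((p[:2]-C)@ey).round(1),np.median(X[l==i][:,2]),X[l==i][:,2].std(),r*2*np.median(d[l==i])/P['fx'])
snap('side','side17');snap('scene','scene17')
```

```text
{'t': 43.85, 'joints': [-0.066, 0.192, 1.538, 0.0, 1.411, 1.501], 'eef_pos': [514.329, 32.207, 470.738], 'tcp_rot': [-3.142, -0.0, 0.004], 'ft_force': [-0.016, 0.312, -0.381], 'moment': [-0.032, 0.154, -0.007], 'opening': 0.844}
(218.0833282470703, 99.16666412353516) [632.9 193.3  82. ] local 2.1 74.6 81.73529632020616 1.2474066661499412 66.35775
(265.52630615234375, 103.21052551269531) [626.9 116.6  82. ] local 0.2 -2.3 81.68589368229192 1.1252680190154487 64.19486
(311.5, 106.08333587646484) [622.7  41.7  82. ] local -0.1 -77.3 81.69988456872878 1.0744531791811647 63.339302
```

View pics/wrist17.png

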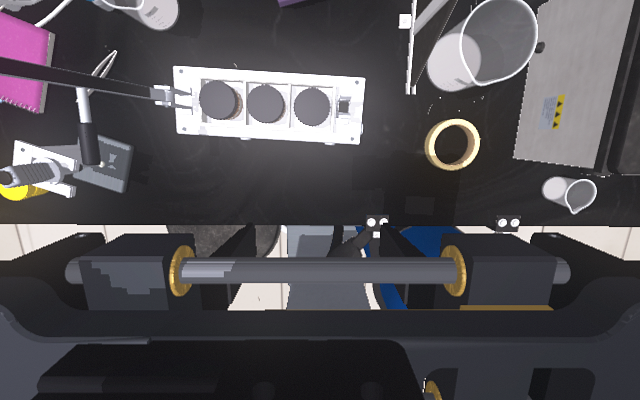

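View pics/side17.png

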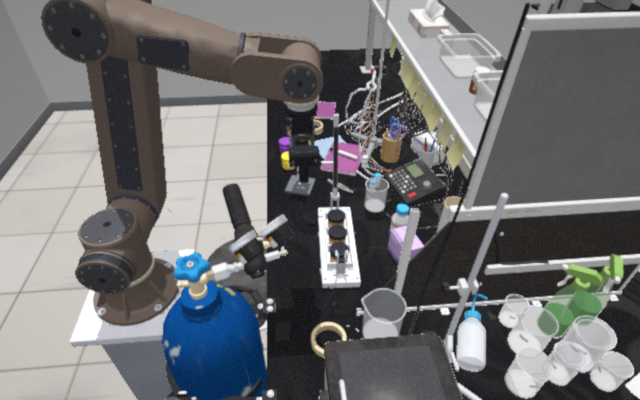

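>>> {"method": "play_rows", "body": {
  "hand": 60,
  "targets": [
    {"linear":[0,-60,0],"turn":-3.085},
    {"linear":[0,-120,0],"turn":-3.085},
    {"linear":[-10,-180,0],"turn":-3.085},
    {"linear":[-10,-180,0],"turn":-3.085},
    {"linear":[-10,-180,0],"turn":-3.085},
    {"linear":[-10,-180,0],"turn":-3.085},
    {"linear":[-10,-180,0],"turn":-3.085},
    {"linear":[-10,-180,0],"turn":-3.085},
    {"linear":[-10,-180,0],"turn":-3.085},
    {"linear":[-10,-180,0],"turn":-3.085},
    {"linear":[-10,-180,0],"turn":-3.085},
    {"linear":[-10,-180,0],"turn":-3.085},
    {"linear":[-10,-180,0],"turn":-3.085},
    {"linear":[-10,-180,0],"turn":-3.085},
    {"linear":[-10,-180,0],"turn":-3.085},
    {"linear":[-10,-180,0],"turn":-3.085},
    {"linear":[-10,-180,0],"turn":-3.085},
    {"linear":[-10,-180,0],"turn":-3.085},
    {"linear":[-10,-180,0],"turn":-3.085}
  ]
}}

```text
t: 46.38
eef_pos: [504.5, 212.2, 470.3]
tcp_rot: [3.142, -0.0, 3.083]
ft_force: [-0.1, -0.7, 0.3]
opening: 0.631
```

Run:
```python
from h import *
st();go(563.6,307.2,400,3.089)
im,d,P=snap('scene','scene18'); print(proj(P,np.array([563.6,307.2,219])))
a=im[120:260,220:360][:,:,::-1]; cv2.imwrite('pics/c18.png',cv2.resize(a,None,fx=4,fy=4,interpolation=2))
im,d,P=snap('side','side18'); X=pts(P,d); print(proj(P,np.array([563.6,307.2,219])))
# knob points
C=np.array([626.8,118.9]);ex=np.array([.9986,-.0526]);ey=np.array([.0526,.9986])
for t in('side18','scene18'):
    im,d,P=load(t);X=pts(P,d);lx=(X[...,:2]-C)@ex;ly=(X[...,:2]-C)@ey
    m=(d>0)&(lx>-98)&(lx<-20)&(ly>150)&(ly<215)&(X[...,2]>195)&(X[...,2]<245)
    if m.sum(): print(t,m.sum(),ly[m].min(),ly[m].max(),X[m][:,2].min(),X[m][:,2].max(),np.median(ly[m]),np.median(X[m][:,2]))
```

```text
{'t': 46.375, 'joints': [0.277, 0.246, 1.468, 0.0, 1.428, -1.235], 'eef_pos': [504.536, 212.175, 470.292], 'tcp_rot': [3.142, -0.0, 3.083], 'ft_force': [-0.079, -0.693, 0.256], 'moment': [0.011, 0.033, 0.009], 'opening': 0.631}
lin [-53.5, 98.3, 70.3] turn -0.006 rows 3
(np.float64(295.9380772531195), np.float64(191.23344892008348))
(np.float64(312.84495863523796), np.float64(163.8317679224732))
side18 96 175.0140235455659 193.43220788483387 218.85542987116455 233.6407835824723 183.1783793646649 227.67312872047052
scene18 85 177.94928414223352 194.42142922615523 212.8487707969324 232.34768737996177 187.6367992430697 225.94820182054784
```

View pics/c18.png

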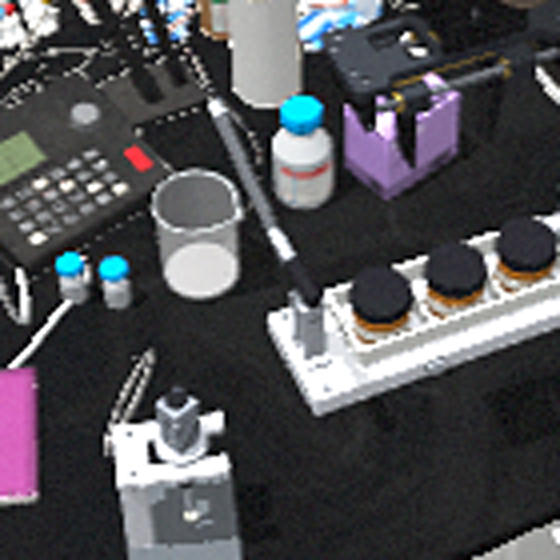

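>>> {"method": "play_rows", "body": {
  "targets": [
    {"linear":[-20,40,0],"turn":-0.006},
    {"linear":[-53.5,98.3,20],"turn":-0.006},
    {"linear":[-53.5,98.3,70],"turn":-0.006},
    {"linear":[-53.5,98.3,120],"turn":-0.006},
    {"linear":[-53.5,98.3,160],"turn":-0.006},
    {"linear":[-53.5,98.3,185],"turn":-0.006},
    {"linear":[-53.5,98.3,192],"turn":-0.006},
    {"linear":[-53.5,98.3,192],"turn":-0.006},
    {"linear":[-53.5,98.3,192],"turn":-0.006}
  ]
}}

```text
t: 47.6
eef_pos: [563.9, 307.4, 279.7]
tcp_rot: [3.141, 0.002, 3.091]
ft_force: [-0.3, 0.3, 0.0]
opening: 0.634
```

Run:
```python
from h import *
st();go(563.6,307.2,278,3.089)
im,d,P=snap('side','side19'); snap('scene','scene19')
a=load('side19')[0][80:220,260:380][:,:,::-1]; cv2.imwrite('pics/s19.png',cv2.resize(a,None,fx=4,fy=4,interpolation=2))
a=load('scene19')[0][130:250,230:350][:,:,::-1]; cv2.imwrite('pics/c19.png',cv2.resize(a,None,fx=4,fy=4,interpolation=2))
```

```text
{'t': 47.6, 'joints': [0.396, 0.527, 1.53, 0.0, 1.083, -1.124], 'eef_pos': [563.856, 307.37, 279.658], 'tcp_rot': [3.141, 0.002, 3.091], 'ft_force': [-0.253, 0.327, 0.025], 'moment': [-0.012, -0.04, -0.021], 'opening': 0.634}
lin [0.2, -0.2, 1.7] turn 0.002 rows 1
```

View pics/s19.png

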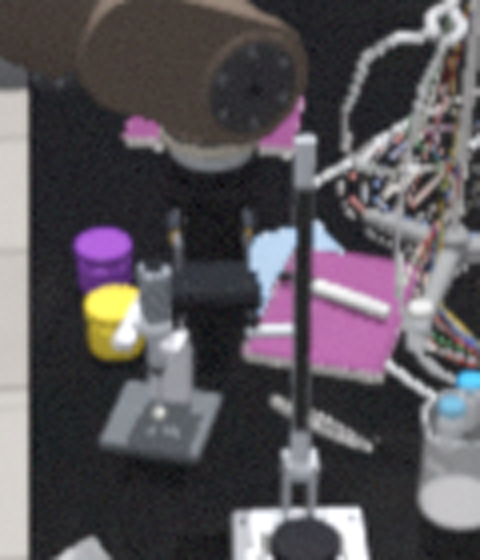

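View pics/c19.png

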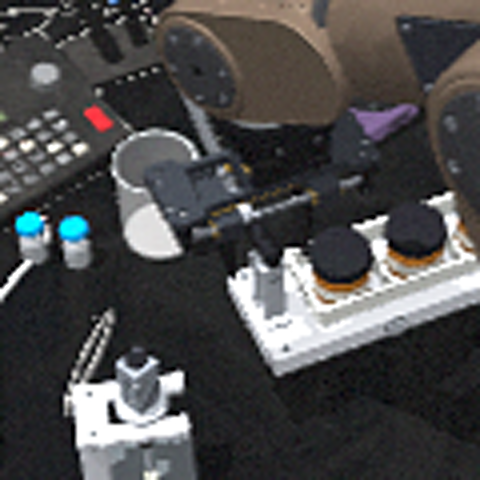

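>>> {"method": "play_rows", "body": {
  "hand": 5,
  "targets": [
    {"linear":[0,0,0],"turn":0},
    {"linear":[0,0,0],"turn":0},
    {"linear":[0,0,0],"turn":0},
    {"linear":[0,0,0],"turn":0},
    {"linear":[0,0,0],"turn":0},
    {"linear":[0,0,0],"turn":0},
    {"linear":[0,0,0],"turn":0}
  ]
}}

```text
t: 48.58
eef_pos: [563.5, 307.2, 278.3]
tcp_rot: [-3.142, -0.0, 3.091]
ft_force: [0.6, -0.1, -0.3]
opening: 0.181
```

Run:
```python
from h import *
st()
t0=1.841
for t in np.arange(1.80,-0.001,-0.1): print(round(t,2),[0,round(-130*(np.cos(t)-np.cos(t0)),1),round(-130*(np.sin(t)-np.sin(t0)),1)])
```

```text
{'t': 48.575, 'joints': [0.396, 0.528, 1.531, 0.0, 1.082, -1.124], 'eef_pos': [563.541, 307.204, 278.285], 'tcp_rot': [-3.142, -0.0, 3.091], 'ft_force': [0.564, -0.064, -0.346], 'moment': [-0.016, -0.03, -0.073], 'opening': 0.181}
1.8 [0, np.float64(-5.2), np.float64(-1.3)]
1.7 [0, np.float64(-18.0), np.float64(-3.6)]
1.6 [0, np.float64(-30.9), np.float64(-4.7)]
1.5 [0, np.float64(-43.9), np.float64(-4.4)]
1.4 [0, np.float64(-56.8), np.float64(-2.8)]
1.3 [0, np.float64(-69.5), np.float64(0.0)]
1.2 [0, np.float64(-81.8), np.float64(4.1)]
1.1 [0, np.float64(-93.7), np.float64(9.4)]
1.0 [0, np.float64(-104.9), np.float64(15.9)]
0.9 [0, np.float64(-115.5), np.float64(23.5)]
0.8 [0, np.float64(-125.3), np.float64(32.0)]
0.7 [0, np.float64(-134.1), np.float64(41.5)]
0.6 [0, np.float64(-142.0), np.float64(51.9)]
0.5 [0, np.float64(-148.8), np.float64(63.0)]
0.4 [0, np.float64(-154.4), np.float64(74.7)]
0.3 [0, np.float64(-158.9), np.float64(86.9)]
0.2 [0, np.float64(-162.1), np.float64(99.5)]
0.1 [0, np.float64(-164.1), np.float64(112.3)]
-0.0 [0, np.float64(-164.7), np.float64(125.3)]
```

>>> {"method": "play_rows", "body": {
  "targets": [
    {"linear":[0,-2.5,-0.7],"turn":0},
    {"linear":[0,-5.2,-1.3],"turn":0},
    {"linear":[0,-11.5,-2.5],"turn":0},
    {"linear":[0,-18,-3.6],"turn":0},
    {"linear":[0,-24.5,-4.2],"turn":0},
    {"linear":[0,-30.9,-4.7],"turn":0},
    {"linear":[0,-37.4,-4.6],"turn":0},
    {"linear":[0,-43.9,-4.4],"turn":0},
    {"linear":[0,-50.4,-3.7],"turn":0},
    {"linear":[0,-56.8,-2.8],"turn":0},
    {"linear":[0,-63.2,-1.5],"turn":0},
    {"linear":[0,-69.5,0],"turn":0},
    {"linear":[0,-75.7,2],"turn":0},
    {"linear":[0,-81.8,4.1],"turn":0},
    {"linear":[0,-87.8,6.6],"turn":0},
    {"linear":[0,-93.7,9.4],"turn":0},
    {"linear":[0,-99.4,12.5],"turn":0},
    {"linear":[0,-104.9,15.9],"turn":0},
    {"linear":[0,-104.9,15.9],"turn":0}
  ]
}}

```text
t: 50.95
eef_pos: [557.7, 202.2, 262.4]
tcp_rot: [-3.142, -0.001, 3.09]
ft_force: [-3.2, -0.1, -0.7]
opening: 0.182
```

Run:
```python
from h import *
st()
im,d,P=snap('side','side20'); snap('scene','scene20')
a=load('side20')[0][80:300,240:400][:,:,::-1]; cv2.imwrite('pics/s20.png',cv2.resize(a,None,fx=3,fy=3,interpolation=2))
a=load('scene20')[0][100:250,230:400][:,:,::-1]; cv2.imwrite('pics/c20.png',cv2.resize(a,None,fx=4,fy=4,interpolation=2))
```

```text
{'t': 50.95, 'joints': [0.236, 0.477, 1.673, 0.0, 0.992, -1.283], 'eef_pos': [557.746, 202.224, 262.374], 'tcp_rot': [-3.142, -0.001, 3.09], 'ft_force': [-3.211, -0.115, -0.723], 'moment': [0.324, 0.55, -0.048], 'opening': 0.182}
```

View pics/s20.png

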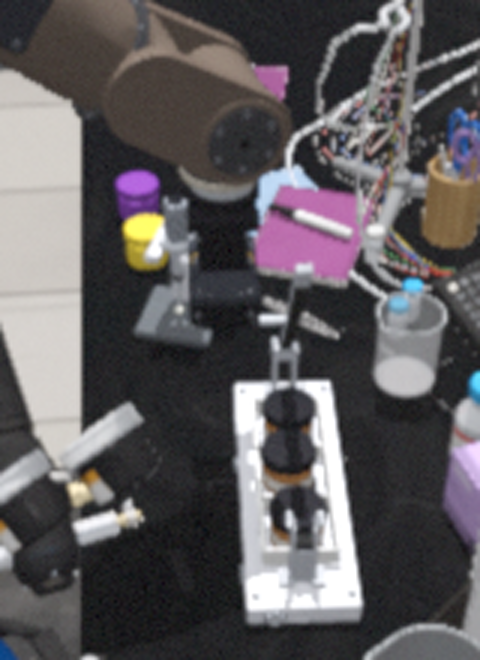

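View pics/c20.png

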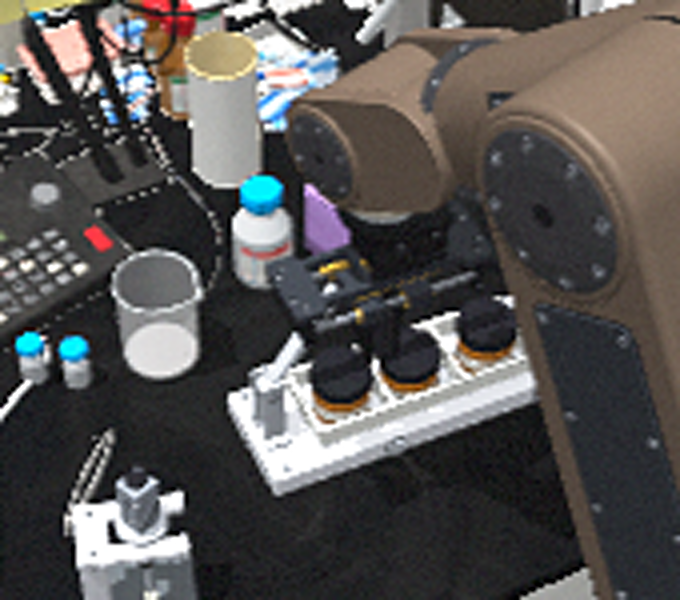

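>>> {"method": "play_rows", "body": {
  "targets": [
    {"linear":[0,-5.4,3.7],"turn":0},
    {"linear":[0,-10.6,7.6],"turn":0},
    {"linear":[0,-15.6,11.7],"turn":0},
    {"linear":[0,-20.4,16.1],"turn":0},
    {"linear":[0,-24.9,20.7],"turn":0},
    {"linear":[0,-29.2,25.6],"turn":0},
    {"linear":[0,-33.3,30.7],"turn":0},
    {"linear":[0,-37.1,36],"turn":0},
    {"linear":[0,-40.6,41.5],"turn":0},
    {"linear":[0,-43.9,47.1],"turn":0},
    {"linear":[0,-46.8,52.9],"turn":0},
    {"linear":[0,-49.5,58.8],"turn":0},
    {"linear":[0,-51.9,64.9],"turn":0},
    {"linear":[0,-54,71],"turn":0},
    {"linear":[0,-55.7,77.3],"turn":0},
    {"linear":[0,-57.2,83.6],"turn":0},
    {"linear":[0,-58.3,90],"turn":0},
    {"linear":[0,-59.2,96.4],"turn":0},
    {"linear":[0,-59.6,102],"turn":0}
  ]
}}

```text
t: 53.42
eef_pos: [555.0, 144.4, 160.6]
tcp_rot: [3.139, 0.0, 3.091]
ft_force: [-4.4, 15.2, 4.6]
opening: 0.18
```

Run:
```python
from h import *
st()
im,d,P=snap('side','side21'); snap('scene','scene21')
a=load('side21')[0][80:300,240:400][:,:,::-1]; cv2.imwrite('pics/s21.png',cv2.resize(a,None,fx=3,fy=3,interpolation=2))
```

```text
{'t': 53.425, 'joints': [0.139, 0.583, 1.815, 0.003, 0.743, -1.383], 'eef_pos': [555.003, 144.447, 160.558], 'tcp_rot': [3.139, 0.0, 3.091], 'ft_force': [-4.423, 15.175, 4.635], 'moment': [3.169, 0.778, 0.008], 'opening': 0.18}
```

View pics/s21.png

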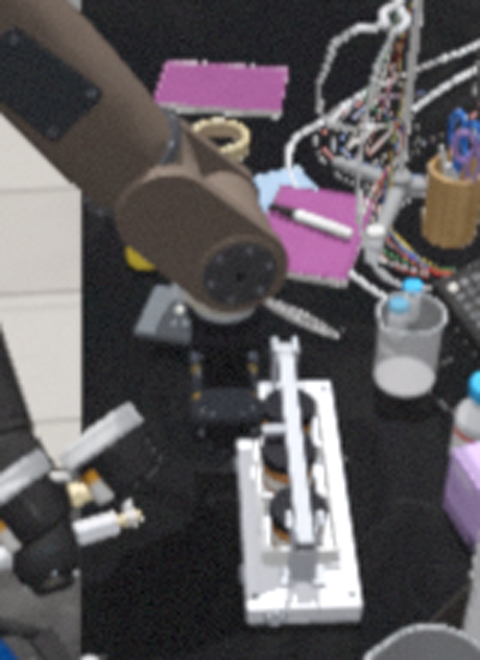

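>>> {"method": "play_rows", "body": {
  "targets": [
    {"linear":[0,1,3],"turn":0},
    {"linear":[0,1.5,5],"turn":0},
    {"linear":[0,1.5,7],"turn":0},
    {"linear":[0,1.5,8],"turn":0},
    {"linear":[0,1.5,8],"turn":0},
    {"linear":[0,1.5,8],"turn":0}
  ]
}}

```text
t: 54.28
eef_pos: [556.7, 144.6, 155.9]
tcp_rot: [3.141, 0.006, 3.091]
ft_force: [-6.2, -0.6, 33.0]
opening: 0.179
```

```bash
cat > bar.py <<'E'
from h import *
def bar(tag):
    im,d,P=snap('side',tag); X=pts(P,d)
    C=np.array([626.8,118.9]);ex=np.array([.9986,-.0526]);ey=np.array([.0526,.9986])
    lx=(X[...,:2]-C)@ex;ly=(X[...,:2]-C)@ey
    m=(d>0)&(abs(lx)<6)&(ly<120)&(ly>-135)&(X[...,2]>88)&(X[...,2]<125)&(im.min(-1)>120)
    A=np.polyfit(ly[m],X[m][:,2],1); print('bar pts',m.sum(),'slope',A[0],'z at 0',A[1],'resid',(X[m][:,2]-np.polyval(A,ly[m])).std())
    a=im[180:300,280:400][:,:,::-1]; cv2.imwrite(f'pics/{tag}c.png',cv2.resize(a,None,fx=4,fy=4,interpolation=2))
E
python3 - <<'E'
from bar import *
st();bar('side22')
E
```

```text
{'t': 54.275, 'joints': [0.139, 0.591, 1.817, -0.0, 0.728, -1.381], 'eef_pos': [556.677, 144.647, 155.916], 'tcp_rot': [3.141, 0.006, 3.091], 'ft_force': [-6.246, -0.644, 32.962], 'moment': [-0.045, 1.072, 0.031], 'opening': 0.179}
bar pts 209 slope -0.00190085115391961 z at 0 101.64421106246763 resid 1.8837107136352318
```

View pics/side22c.png

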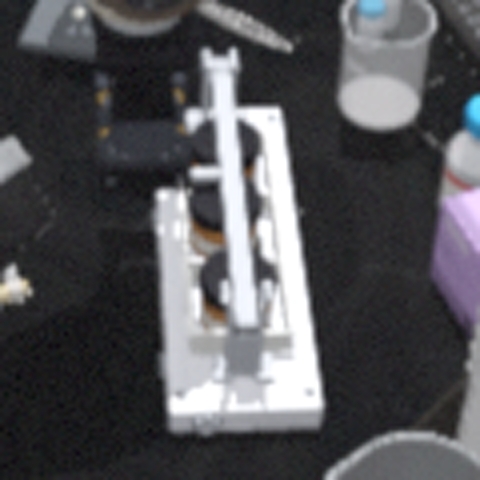

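>>> {"method": "play_rows", "body": {
  "targets": [
    {"linear":[0,0,-1.5],"turn":0},
    {"linear":[0,0,-2.8],"turn":0},
    {"linear":[0,0,-2.8],"turn":0}
  ]
}}

```text
t: 54.7
eef_pos: [556.6, 144.6, 156.2]
tcp_rot: [3.141, 0.004, 3.091]
ft_force: [4.2, 2.2, 7.8]
opening: 0.187
```

>>> {"method": "play_rows", "body": {
  "hand": 50,
  "targets": [
    {"linear":[0,0,0],"turn":0},
    {"linear":[0,0,0],"turn":0},
    {"linear":[0,0,0],"turn":0},
    {"linear":[0,0,0],"turn":0},
    {"linear":[0,0,-20],"turn":0},
    {"linear":[0,0,-60],"turn":0},
    {"linear":[0,0,-110],"turn":0},
    {"linear":[50,0,-170],"turn":0},
    {"linear":[90,0,-220],"turn":0},
    {"linear":[90,0,-220],"turn":0}
  ]
}}

```text
t: 55.95
eef_pos: [464.0, 149.2, 378.1]
tcp_rot: [3.141, 0.004, 3.091]
ft_force: [0.4, -0.1, -0.7]
opening: 0.525
```

Run:
```python
from bar import *
st();bar('side23');im,d,P=snap('scene','scene23')
a=im[130:250,230:400][:,:,::-1]; cv2.imwrite('pics/c23.png',cv2.resize(a,None,fx=4,fy=4,interpolation=2))
```

```text
{'t': 55.95, 'joints': [0.175, 0.206, 1.763, 0.0, 1.169, -1.345], 'eef_pos': [463.991, 149.166, 378.072], 'tcp_rot': [3.141, 0.004, 3.091], 'ft_force': [0.443, -0.101, -0.679], 'moment': [-0.008, 0.052, -0.024], 'opening': 0.525}
bar pts 216 slope 0.0017522532293729248 z at 0 102.043471712483 resid 1.8935949310269973
```

View pics/side23c.png

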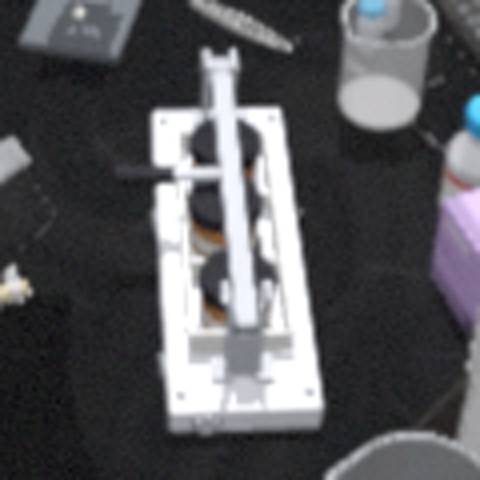

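View pics/c23.png

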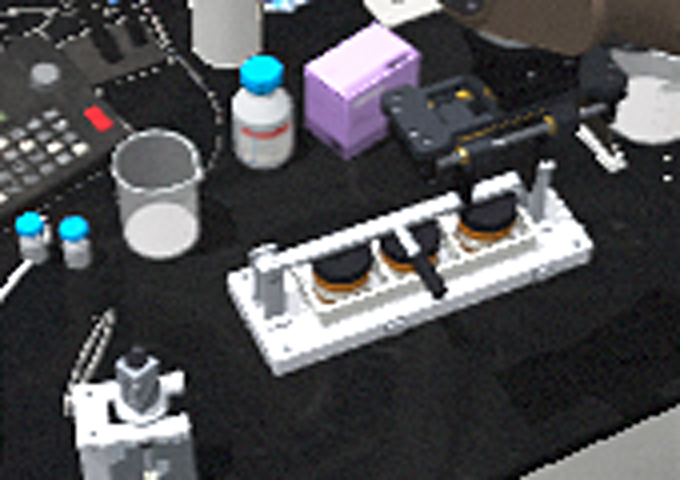

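Run:
```python
from h import *
for t in('side23','scene23'):
    im,d,P=load(t);X=pts(P,d)
    for lo,hi in((170,200),(130,142)):
        m=(d>0)&(X[...,2]>lo)&(X[...,2]<hi)&(abs(X[...,0]-522)<30)&(abs(X[...,1]-446)<30); print(t,lo,m.sum(),np.median(X[m],0).round(1),X[m][:,2].max().round(1))
env.job_done(); st()
```

```text
side23 170 67 [523.8 439.7 187. ] 199.7
side23 130 56 [537.4 436.6 135.7] 142.0
scene23 170 85 [515.9 450.8 190.3] 199.9
scene23 130 94 [509.9 453.5 135.2] 140.9
the job is handed in; nothing more can be done
the job is handed in; nothing more can be done
```

The job is done and handed in at about t = 56 s; no verdict was reported.

- **Touch-off:** I took the probe and touched pad1, pad2 and pad3 in order, pressing about 1 N each time. At each one the moment on the tool showed the contact. The pictures showed the ball on pads 2 and 3; for pad1 they agreed less clearly.
- **Probe:** It hangs upright in the stand again. Its top was measured at 194 mm, within about 1 mm of where it was measured hanging at the start. That was right after hanging it up; rough depth checks from the two fixed cameras at the end agreed.
- **Jars:** All three amber jars stand in bays of their own. Before the bar was closed, their lids were at 82 mm and within 3 mm of the bay centres.
- **Hold-down bar:** I gripped the knob and swung the bar shut until it met its stop, where the upward force was 33 N. After release its slope read about 0.002 rad. The bar's top read 102 mm against 99 mm expected, which I put down to depth and calibration error.

No last check failed. The gripper was well clear of everything at hand-in. The arm never went near the beaker or the tape roll; I did not measure their positions again at the end.

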